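# Lock a carved printing block into the registration board

### The job

Push the carved printing block up against the end stop of the registration board, then clamp it there: take the flat-blade screwdriver from the tool stand, feel for the ink-clogged slot in the head of the cam clamp until the blade drops in, and turn it clockwise until the block is gripped firmly against the long fence. Put the screwdriver back upright in its hole in the stand, and leave the other things where they are.

Things in the scene. Friction and masses are not known exactly. Their poses are not given: they have to be found in the camera images.
- jig: Registration board, fixed to the table: plywood 260 (x) x 210 (y) x 12 mm. Origin at the centre of its underside; x points from the near edge to the end stop, y to the long fence. The face of the end stop is at x = +95 mm (y from -38 to +82), that of the fence at y = +62 mm (x from -60 to +95); both stand 14 mm above the board. The block lies between them and the cam.
- fence: The long fence of the board: aluminium bar 155 x 20 x 14 mm along the board's x; origin at the centre of its underside, on the board. Turning the cam takes 0.04 N m; it begins to grip with its slot 40 deg clockwise of the board's x, is firm from about 55 deg (0.2 N m or more at the tool), stops at 85 deg, and stays where it is left. The blade has some 10 to 15 deg of play in the slot.
- block: Carved printing block, loose, lying on the board: wood with a grey inked face, 150 (x) x 110 (y) x 20 mm, 0.25 to 0.4 kg (slides with 1 to 4 N); origin at the centre of its underside, axes as the board's. Against the end stop and the fence its origin is at x = +20, y = +7 mm of the board. At the start it lies 8 to 18 mm short of the end stop and 1 to 3 mm off the fence.
- cam_head (a point): Centre of the top of the cam clamp's dark steel head (27 mm diameter, top 39 mm above the table), on the pivot axis; axes as the board's, at x = +20, y = -71 mm of it. In the head is a blind slot 16 mm long, 4.4 mm wide, 5 mm deep, centred on the pivot and black with ink. The slot turns with the cam; at the start it lies anywhere from 7 to 46 deg anticlockwise, seen from above, of the board's x.
- cam_foot (a point): Foot of the same pivot on the board, 12 mm above the table. Under the head is the cam: a disc of 40 mm diameter, brass with a black rubber tyre, 3 to 15 mm above the board, its centre 6 mm off the pivot; the slot runs along the line of this offset. Turned clockwise from above, it slides the block to the fence and towards the end stop; the tyre gives up to 2 mm.
- stand: Tool stand, fixed: wooden block 170 (x) x 56 (y) x 66 mm high with three vertical 18 mm through holes in a row at x = -52, 0 and +52 mm. Origin at the centre of its underside. Each hole holds one tool: the screwdriver and two gouges, in any order.
- driver: Flat-blade screwdriver, 0.12 kg, red handle, standing tip down in the stand, the underside of its handle on the stand's top. Origin at the centre of the blade's end, z up. Blade 12 mm wide along its x, 2 mm thick along y, 13 mm long; shank 7 mm thick; handle 28 x 28 mm square, sides along x and y, from z = 60 to 134 mm, cap to 140 mm. At the start its x is within 6 deg of the stand's x.
- driver_tip (a point): Centre of the end of the screwdriver's blade (the same point as the driver's origin).
- gouge_a: Gouge with a turned light wooden handle (27 mm thick, top 132 mm above the table), upright in the stand. Leave it there. Origin at the end of its blade.
- gouge_b: Gouge with a turned dark wooden handle, same size. Leave it there. Origin at the end of its blade.
- ink_can: Can of ink, 72 mm diameter, 70 mm high; a bystander. Origin at the centre of its underside.
- bottle: Grey bottle with white cap, 66 mm diameter, 150 mm high; a bystander. Origin at the centre of its underside.
- baren: Round wooden rubbing pad with a grip, 116 mm across, 35 mm high; a bystander. Origin at the centre of its underside.
- brayer: Ink roller lying on the glass slab at the right; a bystander. Origin under its roller.
- pen_tray: Fixed aluminium tray 170 x 56 x 22 mm on the other side of the board from the tool stand (stand left and tray right, or the reverse). Origin at the centre of its underside.
- marker_a: Red marker pen in the tray, 130 mm long, 14 mm thick; a bystander. Origin below its middle.
- marker_b: Blue marker pen in the tray, same size; a bystander. Origin below its middle.

How it is judged:
By the outcome, as a careful person would: the job done as asked, in the order asked, and still so for the second after the job is handed in, with the robot touching nothing.
It also fails if it takes over 72 s, if anything falls off the work surface, if the arm or the gripper's body presses on something with over 40 N, if the wrist force passes 120 N, or if a joint passes its speed limit or range.

### The arm

A 6-joint arm with a two-finger parallel gripper is mounted at the origin on the work surface. World frame = base frame: x ahead of the robot, y to its left, z up, the work surface at z = 0. Lengths are in m, angles in rad, forces in N, time in s.
With the tool pointing down it reaches from about 0.225 to 0.875 m from the base axis. Payload 3.4 kg.
Tool frame: the origin (TCP) lies at the very end of the fingers, on their centre line; the grasp point (between the pads) lies 19 mm behind it; z points along the fingers, y is the direction in which the jaws open and shut (so a half turn about z gives the same grasp; the last joint's range is limited). The gripper opens to 85 mm and grips with 20 to 120 N. Pads are 22 mm wide; open, the fingers measure 114 mm over their backs; the gripper's body (76 mm by 85 mm) begins 54 mm behind the grasp point. The pads swing forward as they close: fully open they stand 13 mm farther back than shut.
Start: joints at [-1.228, 0.276, 1.505, -0, 1.361, -0.121], TCP at [0.257, -0.514, 0.231] pointing down, gripper open.
Joint ranges: [-2.89, 2.89], [-0.75, 2.08], [0.22, 2.7], [-1.18, 4.32], [0.11, 2.71], [-2.7, 2.7]. Speed limits (rad/s): [2.57, 2.57, 3.14, 3.14, 3.14, 3.14].

### API

Orientations are given as a unit quaternion [w, x, y, z].
In Python, from rig import manip gives the robot as it stands. The module is installed in compiled form; this text tells all that it offers.
- The arm moves only by the tool carry_out, never from a script. Its argument "moves" is one flat list of numbers, 5 for each row, row after row: the opening in per cent of the stroke, from 0 (shut) to 100 (fully open), then the shift along the world's x, y, z in cm, then the turn about the world's z in rad. A call has exactly 10 rows; each row shifts and turns the commanded pose from where the row before left it; what a row does not reach is not made up. A row lasts 1/10 s, in which the tool goes at most 50 mm and 8.59 degrees, less where a joint would pass 70% of its speed; a pose out of reach is approached as far as the arm can. A call is refused whole if a number of a shift passes 5 or a number of a turn 0.15, either way. A call with a gripper value outside its range is refused whole. The fingers move at their own pace and stop on an object; "squeeze" is the grip in N (left out, the last holds). Time passes only in rows, so rows that do not move let the fingers close, or fill a call up. It gives the time, the measured TCP pose, the force and the opening at its end, in the units of the state.
- manip.get_state(): the state, without advancing time (a new reading comes with each control period).
- manip.get_image(name): name is "side" or "top"; returns the picture (384x512x3 uint8, red, green, blue); there is no depth.
- manip.camera_info(name): a dict with "fov_y" (degrees; the focal length in pixels is half the picture's height over the tangent of half this angle, whatever the lens; pixels are square), "cx", "cy" (the principal point, pixels), "dist" ([k1, k2, p1, p2, k3] as OpenCV has them; the pictures are not rectified), "rvec" (rotation vector, rad) and "tvec" (3), from world to camera coordinates, as OpenCV has them. Camera axes: x right, y down, z forward; pixel columns grow to the right and rows downward; lengths in m; the calibration is good to about 2 mm. A picture is of the moment at which its call begins. camera_info takes no time and is no camera call.
- manip.sign_off(): hands the job in, once; it reports no verdict.
The state is a dict: "clock": time; "qpos": joint angles; "qd": joint speeds; "effort": joint torques, N m; "position": TCP position; "ee_rot": TCP orientation; "contact_force": force on the tool from outside, world axes, zero at the start; "moment": the same for the moment, N m; "width": finger opening in m.
Only numpy, scipy, OpenCV 4.12 (cv2) and the standard library are available. Lean on these libraries where they do the work, as an engineer would, in place of code of your own. Each camera call takes 0.05 s, during which the arm holds its last target. There are 200 camera calls.

## Working session

There is one attempt and no reset: what is moved stays moved. The work goes in short steps, Python scripts to look and compute and a tool call to move; the robot and the scene stay as the last step left them, time stands still between calls to the robot, and variables do not carry over. Pictures are saved under pics/ and viewed, about 8 in all and at most 12, crops included, and the job is handed in when it is done.

Besides the shell and the picture viewer there is one more tool, called after "Call:" in YAML: its name, and indented under it one key for each argument. carry_out: Moves the arm, as the interface text tells. Its arguments: {"type":"object","properties":{"moves":{"type":"array","items":{"type":"number"}},"squeeze":{"type":"number"}},"required":["moves"]}

```bash
mkdir -p pics; cat > h.py <<'E'
import numpy as np, cv2
from rig import manip
def cam(n):
    c=manip.camera_info(n); f=192/np.tan(np.radians(c["fov_y"])/2)
    return np.array([[f,0,c["cx"]],[0,f,c["cy"]],[0,0,1]]),np.array(c["dist"],float),np.array(c["rvec"],float),np.array(c["tvec"],float)
def ray(n,p):
    K,d,r,t=cam(n); R=cv2.Rodrigues(r)[0]
    u=cv2.undistortPointsIter(np.array(p,float).reshape(-1,1,2),K,d,None,None,(3,100,1e-10)).reshape(-1,2)
    return -R.T@t, np.c_[u,np.ones(len(u))]@R
def onz(n,p,z):
    o,v=ray(n,p); return o+v*((z-o[2])/v[:,2])[:,None]
def proj(n,X):
    K,d,r,t=cam(n); return cv2.projectPoints(np.array(X,float).reshape(-1,1,3),r,t,K,d)[0].reshape(-1,2)
def snap(n,f):
    im=manip.get_image(n)[:,:,::-1].copy(); cv2.imwrite(f"pics/{f}.png",im); return im
E
python3 - <<'E'
from h import *
for n in("top","side"):
    snap(n,n+"0"); o,_=ray(n,[[256,192]]); print(n,manip.camera_info(n),o)
print(manip.get_state())
E
```

```text
top {'fov_y': 51.76618955019247, 'cx': 252.0405508136148, 'cy': 186.54089297546068, 'dist': array([-0.05838247,  0.        ,  0.        ,  0.        ,  0.        ]), 'rvec': array([ 2.17296352, -2.13979347,  0.09627116]), 'tvec': array([-0.00694061,  0.56242407,  1.13527446])} [ 0.43636805 -0.02175728  1.18925466]
side {'fov_y': 57.962902615638605, 'cx': 251.45215358946209, 'cy': 195.88833963582118, 'dist': array([-0.04391507,  0.        ,  0.        ,  0.        ,  0.        ]), 'rvec': array([ 0.61085404, -2.43297779,  1.44746778]), 'tvec': array([0.50600647, 0.2076332 , 0.9299548 ])} [0.11080416 0.87235843 0.62504658]
{'clock': 0.1, 'qpos': array([-1.22797254e+00,  2.76548892e-01,  1.50600024e+00,  3.59859142e-05,
        1.36070261e+00, -1.21020892e-01]), 'qd': array([-0.00152141, -0.00041163, -0.00227665,  0.00010605, -0.00132565,
       -0.000883  ]), 'effort': array([ 8.35980190e-04, -4.17701876e+01, -2.46404493e+01, -2.37247750e-04,
        5.82515902e-03, -1.02316244e-05]), 'position': array([ 0.25708775, -0.51380593,  0.23051895]), 'ee_rot': array([-8.26396083e-04,  9.73226877e-01,  2.29845075e-01, -7.43231612e-05]), 'contact_force': array([-1.44989249, -0.10927331, -0.34876255]), 'moment': array([ 0.04024531, -0.01296324,  0.02752858]), 'width': 0.08523612881173522}
```

View pics/top0.png

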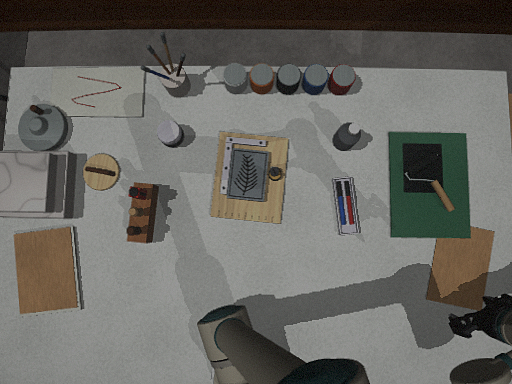

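View pics/side0.png

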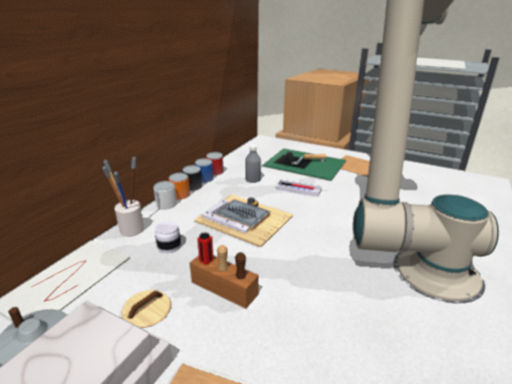

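The top view shows the board at about (250,177), the stand at (143,212) and the tray at (347,207). In the side view the red driver at (205,248) is in the stand's farthest hole. I'll enlarge both.

```bash
python3 - <<'E'
import cv2
a=cv2.imread("pics/top0.png")[120:250,115:305]; cv2.imwrite("pics/tc.png",cv2.resize(a,None,fx=4.2,fy=4.2,interpolation=cv2.INTER_CUBIC))
a=cv2.imread("pics/side0.png")[190:305,180:305]; cv2.imwrite("pics/sc.png",cv2.resize(a,None,fx=5,fy=5,interpolation=cv2.INTER_CUBIC))
E
```

```text
(no output)
```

View pics/tc.png

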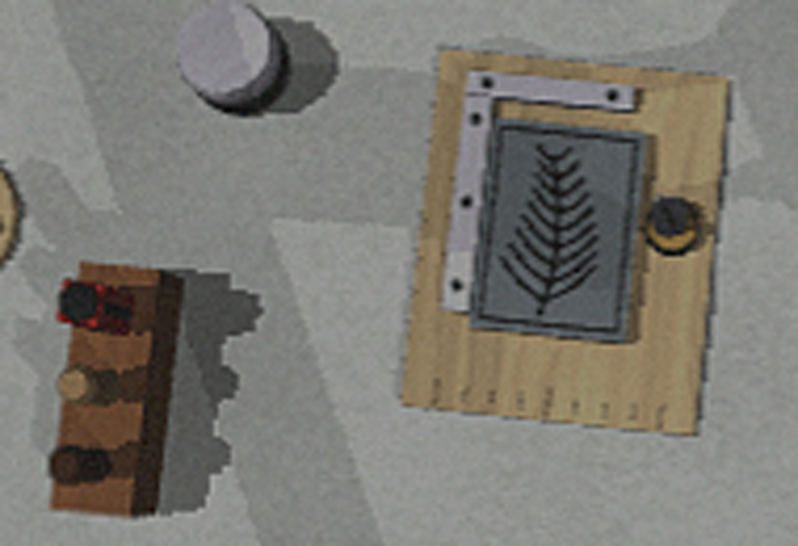

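View pics/sc.png

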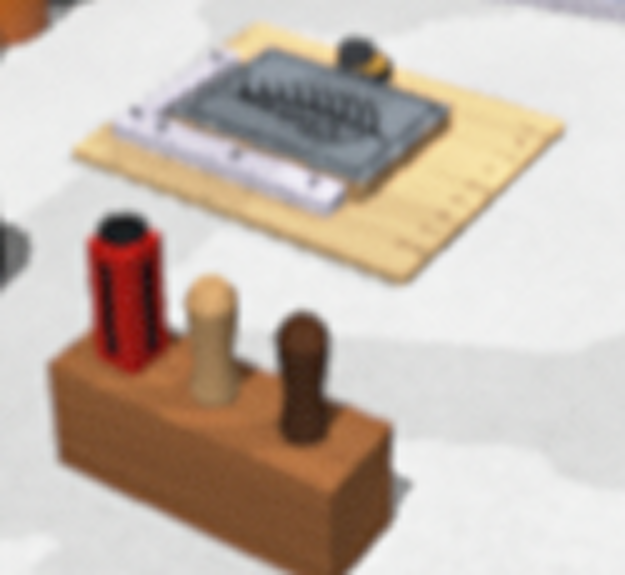

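The crops show the board's corners, the end stop at the far side, the fence on the left and the cam head at about (674,216) in the crop. Driver cap is at (80,302) in the crop, in the stand's +x hole. Now measuring.

```bash
python3 - <<'E'
from h import *
f=lambda p,a=4.2,o=(115,120):(np.array(p,float)+.5)/a-.5+np.array(o)
g=lambda p:f(p,5,(180,190))
def rep(n,P): print(n,np.round(P*1000,1).tolist())
B=onz("top",f([(440,47),(730,75),(697,436),(402,406)]),.012); rep("board",B)
print(np.linalg.norm(np.diff(np.r_[B,B[:1]],axis=0),axis=1), "yawx",[np.degrees(np.arctan2(*(v[1::-1]))) for v in (B[0]-B[3],B[1]-B[2])],"c",B.mean(0))
im=cv2.imread("pics/top0.png"); hsv=cv2.cvtColor(im,cv2.COLOR_BGR2HSV)
print("hsv board",hsv[215,250],hsv[205,225],"stand",hsv[217,138],"block",hsv[150+10,238])
m=cv2.inRange(hsv,(12,60,90),(30,255,255)); m[:, :205]=0;m[:,295:]=0
m=cv2.morphologyEx(m,cv2.MORPH_OPEN,np.ones((3,3)))
c=max(cv2.findContours(m,0,cv2.CHAIN_APPROX_NONE)[0],key=cv2.contourArea)
W=onz("top",c.reshape(-1,2),.012)[:,:2]; r=cv2.minAreaRect((W*1000).astype(np.float32)); print("rect board",r)
S=onz("top",f([(80,262),(163,270),(133,516),(52,510)]),.066); rep("stand",S); print(np.linalg.norm(np.diff(np.r_[S,S[:1]],axis=0),axis=1),"yaw",[np.degrees(np.arctan2(*(v[1::-1]))) for v in (S[0]-S[3],S[1]-S[2])],"c",S.mean(0))
Sb=onz("side",g([(50,365),(330,492),(390,425)]),.066); rep("stand side",Sb); print(np.linalg.norm(np.diff(Sb,axis=0),axis=1), np.degrees(np.arctan2(*((Sb[0]-Sb[1])[1::-1]))))
Bs=onz("side",g([(75,155),(400,283),(565,128),(258,22)]),.012); rep("board side",Bs);print(np.linalg.norm(np.diff(Bs,axis=0),axis=1),Bs.mean(0), np.degrees(np.arctan2(*((Bs[0]-Bs[1])[1::-1]))))
for n,p in(("top",f([(674,216)])),("side",g([(357,47)]))): rep("head",onz(n,p,.039))
for n,p in(("top",f([(80,302)])),("side",g([(123,228)]))): rep("cap",onz(n,p,.146))
rep("gouges top",onz("top",f([(72,384),(66,464)]),.125))
rep("disc",onz("top",f([(674,226)]),.027))
rep("block",onz("top",f([(503,118),(652,134),(630,342),(472,328)]),.032))
E
```

```text
board [[734.0, 104.5, 12.0], [715.8, -105.8, 12.0], [455.8, -84.2, 12.0], [473.6, 124.8, 12.0]]
[0.21112571 0.26084253 0.20979389 0.26116871] yawx [np.float64(-4.464480948771929), np.float64(-4.756470047197694)] c [0.59479549 0.00981291 0.012     ]
hsv board [ 20  81 152] [ 20  84 151] stand [ 11 142 106] block [101  25  81]
rect board ((594.5093383789062, 10.440216064453125), (208.8740234375, 259.29595947265625), 85.01263427734375)
stand [[566.9, 343.4, 66.0], [562.2, 285.3, 66.0], [394.4, 298.9, 66.0], [397.2, 354.8, 66.0]]
[0.05830515 0.16828927 0.05597862 0.17002676] yaw [np.float64(-3.833236860245669), np.float64(-4.625904165669691)] c [0.48017785 0.32062081 0.066     ]
stand side [[564.3, 345.7, 66.0], [398.2, 357.5, 66.0], [394.8, 304.4, 66.0]]
[0.16655896 0.05318549] -4.041058540396719
board side [[723.0, 115.0, 12.0], [473.3, 137.4, 12.0], [453.5, -68.9, 12.0], [712.5, -99.9, 12.0]]
[0.25073709 0.20720314 0.26087941] [0.59055731 0.02091047 0.012     ] -5.111701479493038
head [[608.2, -65.4, 39.0]]
head [[606.5, -58.3, 39.0]]
cap [[531.9, 316.2, 146.0]]
cap [[530.4, 322.3, 146.0]]
gouges top [[480.5, 325.7, 125.0], [428.9, 327.2, 125.0]]
disc [[602.9, -65.9, 27.0]]
block [[677.9, 56.2, 32.0], [667.7, -49.5, 32.0], [520.1, -35.9, 32.0], [528.2, 74.7, 32.0]]
```

Call:
carry_out:
  moves: [0,1.2,2.67,-0.5,0.13,0,1.2,2.67,-0.5,0.13,0,1.2,2.67,-0.5,0.13,0,1.2,2.67,-0.5,0.13,0,1.2,2.67,-0.5,0.13,0,1.2,2.67,-0.5,0.13,0,1.2,2.67,-0.5,0.13,0,1.2,2.67,-0.5,0.13,0,1.2,2.67,-0.5,0.13,0,1.2,2.67,-0.5,0.13]
  squeeze: 60

```text
clock: 1.1
position: [0.3774, -0.246, 0.1809]
ee_rot: [-0.0, 0.634, 0.774, 0.0]
contact_force: [0.5, 0.0, 0.3]
width: 0.0005
```

Call:
carry_out:
  moves: [0,1.2,2.67,-0.5,0.13,0,1.2,2.67,-0.5,0.13,0,1.2,2.67,-0.5,0.13,0,1.2,2.67,-0.5,0.13,0,1.2,2.67,-0.5,0.13,0,1.2,2.67,-0.5,0.13,0,1.2,2.67,-0.5,0.13,0,1.2,2.67,-0.5,0.13,0,1.2,2.67,-0.5,0.13,0,1.2,2.67,-0.5,0.13]

```text
clock: 2.1
position: [0.4973, 0.0209, 0.1308]
ee_rot: [-0.0, 0.036, 0.999, 0.0]
contact_force: [-0.5, -0.5, 0.1]
width: -0.0003
```

Call:
carry_out:
  moves: [0,0,0,-2.5,-0.012,0,0,0,-2.5,0,0,0,0,-2.5,0,0,0,0,-2,0,0,0,0,-1.5,0,0,0,0,0,0,0,0.3,-0.03,0,0,0,0.3,-0.03,0,0,0,0.3,-0.03,0,0,0,0.2,-0.01,0,0]

```text
clock: 3.1
position: [0.5094, 0.0186, 0.0221]
ee_rot: [0.001, 0.045, 0.999, -0.0]
contact_force: [0.4, -0.1, -0.0]
width: 0.0001
```

Call:
carry_out:
  moves: [0,0.2,-0.02,0,0,0,0.2,-0.02,0,0,0,0.2,-0.02,0,0,0,0.2,-0.02,0,0,0,0.1,-0.01,0,0,0,0.1,-0.01,0,0,0,0.1,-0.01,0,0,0,0.1,-0.01,0,0,0,0.1,-0.01,0,0,0,0.1,0,0,0]

```text
clock: 4.1
position: [0.5224, 0.0174, 0.0213]
ee_rot: [0.0, 0.045, 0.999, 0.0]
contact_force: [-1.9, -0.2, -1.2]
width: 0.0
```

Call:
carry_out:
  moves: [0,0.1,-0.01,0,0,0,0.1,-0.01,0,0,0,0.1,-0.01,0,0,0,0.1,0,0,0,0,0.05,-0.01,0,0,0,0.05,0,0,0,0,0.05,-0.01,0,0,0,0.05,0,0,0,0,0.05,-0.01,0,0,0,0,0,0,0]

```text
clock: 5.1
position: [0.5288, 0.0168, 0.0213]
ee_rot: [0.0, 0.045, 0.999, 0.0]
contact_force: [-1.7, 0.5, -0.1]
width: -0.0001
```

Call:
carry_out:
  moves: [0,0.05,0,0,0,0,0.05,-0.01,0,0,0,0.05,0,0,0,0,0.05,-0.01,0,0,0,0.05,0,0,0,0,0.05,-0.01,0,0,0,0,0,0,0,0,0,0,0,0,0,0,0,0,0,0,0,0,0,0]

```text
clock: 6.1
position: [0.5288, 0.0169, 0.0211]
ee_rot: [-0.003, 0.045, 0.999, 0.0]
contact_force: [-7.5, 0.6, 5.4]
width: -0.0001
```

Call:
carry_out:
  moves: [0,-0.8,0,0,0,0,-0.7,0,2.5,0,0,0,0,4,0,0,0,3,4,0,100,0,4,4,0,100,0,4,0,0,100,0.5,4,0,0,100,0.5,4,0,0,100,0.5,4,0,0,100,0,3,0,0]

```text
clock: 7.1
position: [0.5336, 0.2748, 0.1622]
ee_rot: [0.002, 0.044, 0.999, 0.001]
contact_force: [0.0, -0.2, -0.3]
width: 0.085
```

Call:
carry_out:
  moves: [100,0,3,0,0,100,0,1,0,0,100,0,0,0,0,100,0,0,0,0,100,0,0,0,0,100,0,0,0,0,100,0,0,0,0,100,0,0,0,0,100,0,0,0,0,100,0,0,0,0]

```text
clock: 8.1
position: [0.5318, 0.3118, 0.1617]
ee_rot: [0.0, 0.045, 0.999, 0.0]
contact_force: [0.7, -0.2, 0.0]
width: 0.0851
```

```bash
python3 - <<'E'
from h import *
im=snap("top","t1"); s=snap("side","s1")
st=manip.get_state(); print(st["clock"],st["position"],st["ee_rot"],st["width"])
print("drv",proj("top",[[.532,.3165,.146]]),proj("side",[[.532,.3165,.146],st["position"]]))
a=cv2.resize(im[120:250,115:305],None,fx=3,fy=3,interpolation=2); b=cv2.resize(s[150:320,130:320],None,fx=3,fy=3,interpolation=2)
b=cv2.resize(b,None,fx=a.shape[0]/b.shape[0],fy=a.shape[0]/b.shape[0]) 
cv2.imwrite("pics/c1.png",np.hstack([a,b])[:,:800] if a.shape[1]+b.shape[1]<=800 else cv2.resize(np.hstack([a,b]),(800,int(800*a.shape[0]/(a.shape[1]+b.shape[1])))))
E
```

```text
8.2 [0.5317366  0.31185603 0.16168593] [1.20729322e-05 4.48682657e-02 9.98992911e-01 3.72726246e-05] 0.08510997930629725
drv [[133.54666659 191.4925015 ]] [[205.01821299 233.80332009]
 [205.8174798  227.45383679]]
```

View pics/c1.png

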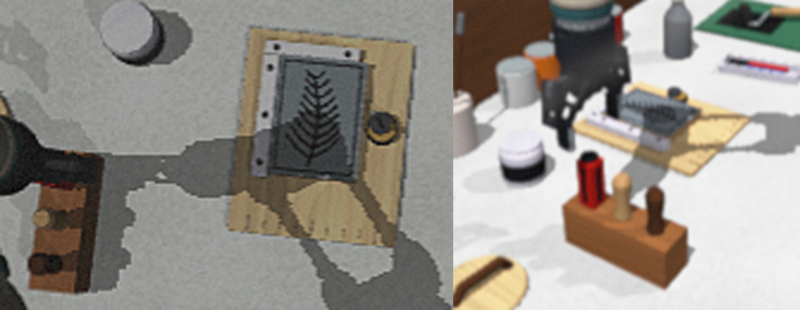

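Call:
carry_out:
  moves: [100,0,0.4,-1.5,0,100,0,0,-2,0,100,0,0,-2,0,100,0,0,-1.5,0,100,0,0,-0.7,0,100,0,0,0,0,0,0,0,0,0,0,0,0,0,0,0,0,0,0,0,0,0,0,0,0]
  squeeze: 60

```text
clock: 9.2
position: [0.5321, 0.3162, 0.0854]
ee_rot: [0.001, 0.045, 0.999, 0.001]
contact_force: [1.3, 0.6, 0.9]
width: 0.028
```

Call:
carry_out:
  moves: [0,0,0,0,0,0,0,0,0,0,0,0,0,0,0,0,0,0,0,0,0,0,0,0.5,0,0,0,0,0.5,0,0,0,0,1,0,0,0,0,1,0,0,0,0,1,0,0,0,0,1,0]

```text
clock: 10.2
position: [0.5319, 0.3159, 0.1358]
ee_rot: [0.0, 0.045, 0.999, 0.0]
contact_force: [-1.0, -1.0, -0.8]
width: 0.0277
```

Call:
carry_out:
  moves: [0,0,0,2,0,0,0,0,2,0,0,0.7,-3.8,0,0,0,0.8,-4,0,0,0,1,-5,0,0,0,1,-5,0,0,0,1,-5,0,0,0,1,-5,0,0,0,1,-5,0,0,0,0,0,0,0]

```text
clock: 11.2
position: [0.5974, -0.014, 0.1754]
ee_rot: [0.001, 0.048, 0.999, -0.002]
contact_force: [-0.6, 1.1, -0.4]
width: 0.0273
```

```bash
python3 - <<'E'
from h import *
for f in("top0","t1"):
    im=cv2.imread(f"pics/{f}.png"); g=im[160:185,262:292]
    for th in (45,55,65):
        m=(g.max(2)<th).astype(np.uint8); n,l,s,c=cv2.connectedComponentsWithStats(m)
        i=1+np.argmax(s[1:,4]); print(f,th,s[i],onz("top",c[i]+[262,160],.039)[0]*1e3)
    b=((g[:,:,2].astype(int)-g[:,:,0]>35)).astype(int); 
    if f=="top0":
        G=cv2.cvtColor(g,cv2.COLOR_BGR2GRAY)
        print(G[4:23,4:26]); print((g[:,:,2].astype(int)-g[:,:,0])[4:23,4:26])
E
```

```text
top0 45 [10  8  6  8 16] [605.57079187 -62.55760132  39.        ]
top0 55 [ 7  7 13  9 71] [608.12143894 -64.10705978  39.        ]
top0 65 [  5   7  15  14 116] [604.00045165 -64.00170475  39.        ]
[[ 81  87  62  63  94 126 122 129 137 135 123 106 114 113 120 116 121 122
  119  93  57 107]
 [ 83  82  64  60  99 121 125 126 118 123 116 107 112 116 120 122 124 119
  123 102  55 109]
 [102  85  65  69  97 105 100 121 123 114 117 116 120 120 122 126 124 120
  119 102  63 107]
 [ 92  84  66  64  92 102  52  50  46  48  53  52  97 132 128 126 122 114
  117  99  48 105]
 [ 95  77  71  70  62  52  42  45  45  47  50  38  38  56  64 104 129 117
  121 104  68 122]
 [ 81  73  70  65  52  47  41  30  48  51  56  49  45  32  58  64  88 116
  118 110  79 123]
 [ 82  74  65  51  42  54  41  33  35  52  50  55  53  42  38  58 100 120
  112  99 114 148]
 [ 78  66  61  31  41  48  49  46  34  45  47  48  46  37  28  49  72 109
  127  96 113 150]
 [ 75  77  56  42  54  46  45  42  27  33  45  50  50  61  41  66  83 111
  125  96 117 155]
 [ 83  71  60  55  64  43  47  54  39  33  44  41  52  62  4
[... 2130 characters left out ...]
 67  35   8  23  27  43
   39   0   2   3]
 [ 18  36  35  26  14  18  64  82  76  79  78  62  19  -2  17  27  40  56
   34  -1   0   2]
 [ 15  36  34  43  39  -7   9   8  21  29  23  -6   0  20  32  40  52  54
   32  -6   3   2]
 [ 24  33  32  41  54  46  24  -8  -8  -7  -1   8  35  50  50  50  50  52
   28  -4   2   3]
 [ 31  37  31  41  51  55  53  55  57  52  55  53  50  50  49  48  49  50
   32  -5  -1   0]
 [ 32  33  27  45  50  48  47  52  49  49  54  49  50  47  50  50  54  46
   20  -2   1   4]]
t1 45 [ 9 17 10  4 11] [584.20757154 -67.19784591  39.        ]
t1 55 [ 7  7 12  9 39] [610.26304805 -63.3472531   39.        ]
t1 65 [ 7  7 12  9 76] [608.5931103  -63.16401552  39.        ]
```

```bash
python3 - <<'E'
from h import *
px=np.array([(7,5),(7,6),(8,6),(8,7),(8,8),(9,8),(9,9),(9,10),(9,11),(10,11)],float)+[266,164]
W=onz("top",px,.039)[:,:2]*1e3; c=W.mean(0); u,s,v=np.linalg.svd(W-c)
print(c,np.degrees(np.arctan2(v[0,1],v[0,0])),s/np.sqrt(10),np.ptp(W@v[0]))
h=np.array([(6,3),(11,3),(3,7),(14,8)],float)+[266,164]; print(onz("top",h,.039)*1e3)
E
```

```text
[605.10411863 -63.36743771] -156.8186347208785 [6.46560014 1.10827931] 19.766673679135693
[[620.14018434 -56.16964605  39.        ]
 [620.34245739 -70.85236966  39.        ]
 [608.1417001  -47.49514765  39.        ]
 [605.62598166 -79.78488455  39.        ]]
```

Call:
carry_out:
  moves: [0,0.3,-1.5,0,0.1,0,0.3,-1.5,0,0.1,0,0.3,-1.1,0,0.1,0,0.2,-1,-1,0.1,0,0,0,-2,0.09,0,0,0,-1,0,0,0,0,-0.8,0,0,0,0,0,0,0,0,0,0,0,0,0,0,0,0]

```text
clock: 12.2
position: [0.6073, -0.0582, 0.1275]
ee_rot: [0.001, -0.199, 0.98, -0.0]
contact_force: [0.4, 0.2, -0.8]
width: 0.0272
```

```bash
python3 - <<'E'
from h import *
s=snap("side","s2"); t=snap("top","t2"); st=manip.get_state(); p=st["position"]; print(p,st["ee_rot"],st["moment"],st["contact_force"])
tip=p-[0,0,.0793]
print(proj("side",[tip,[.608,-.0628,.039]]),proj("top",[tip]))
cv2.imwrite("pics/c2.png",cv2.resize(s[170:250,190:300],None,fx=7,fy=7,interpolation=2))
E
```

```text
[ 0.60720297 -0.05823047  0.12744381] [ 6.27737747e-04 -1.98727550e-01  9.80054549e-01 -2.19238580e-04] [ 0.03703249 -0.02519661 -0.02978567] [-0.36085255  0.46938409 -0.80559615]
[[250.81364211 196.65493169]
 [251.22301791 198.34794916]] [[272.75999613 170.90648106]]
```

View pics/c2.png

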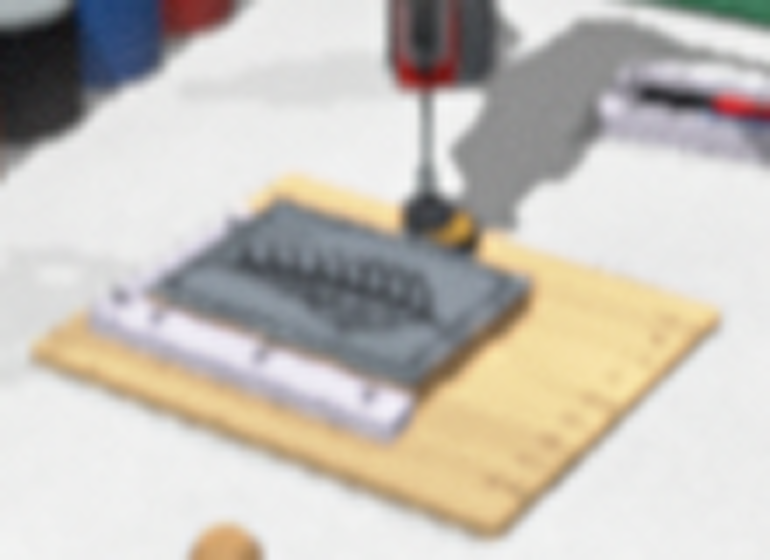

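Call:
carry_out:
  moves: [0,0.05,-0.45,0,0,0,0,0,-0.3,0,0,0,0,-0.3,0,0,0,0,-0.2,0,0,0,0,-0.1,0,0,0,0,-0.1,0,0,0,0,-0.05,0,0,0,0,-0.05,0,0,0,0,-0.05,0,0,0,0,0,0]

```text
clock: 13.3
position: [0.607, -0.0624, 0.1148]
ee_rot: [-0.0, -0.199, 0.98, 0.0]
contact_force: [-0.4, 1.6, -1.4]
width: 0.0275
```

Call:
carry_out:
  moves: [0,0,0,-0.05,0,0,0,0,-0.05,0,0,0,0,-0.05,0,0,0,0,-0.05,0,0,0,0,0,0,0,0,0,0,0,0,0,0,0,0,0,0,0,0,0,0,0,0,0,0,0,0,0,0,0]

```text
clock: 14.3
position: [0.6071, -0.0625, 0.1134]
ee_rot: [-0.0, -0.199, 0.98, 0.0]
contact_force: [-1.7, 4.1, 4.5]
width: 0.0274
```

```bash
python3 -c "
from h import *
s=manip.get_state();print(s['position'],s['contact_force'],s['moment'])"
```

```text
[ 0.60709978 -0.06251403  0.1133748 ] [-1.74646813  4.14147555  4.45521766] [1.00292979 0.61996037 0.03557996]
```

Call:
carry_out:
  moves: [0,0,0.05,0.1,0,0,0,0,0,-0.1,0,0,0,0,-0.12,0,0,0,0,-0.12,0,0,0,0,-0.12,0,0,0,0,-0.12,0,0,0,0,-0.12,0,0,0,0,-0.1,0,0,0,0,0,0,0,0,0,0]

```text
clock: 15.3
position: [0.607, -0.061, 0.1135]
ee_rot: [-0.001, 0.199, 0.98, 0.001]
contact_force: [-2.4, 6.2, 0.4]
width: 0.0278
```

```bash
python3 -c "
from h import *
s=manip.get_state();print(s['position'],s['ee_rot'],s['contact_force'],s['moment'])"
```

```text
[ 0.60701137 -0.06096574  0.11350841] [-6.66782206e-04  1.98838322e-01  9.80031300e-01  1.23612752e-03] [-2.39024933  6.15681688  0.44801089] [1.40871437 0.45557669 0.07128482]
```

Call:
carry_out:
  moves: [0,-0.05,0.1,0,0,0,0,0.1,0,-0.06,0,0,0,0,-0.08,0,0,0,0,-0.1,0,0,0,0,-0.1,0,0,0,0,-0.08,0,0,0,0,-0.08,0,0,0,0,0,0,0,0,0,0,0,0,0,0,0]

```text
clock: 16.3
position: [0.607, -0.06, 0.1136]
ee_rot: [-0.0, 0.434, 0.901, 0.0]
contact_force: [0.7, 5.3, -3.4]
width: 0.0277
```

```bash
python3 -c "
from h import *
s=manip.get_state();print(s['position'],s['ee_rot'],s['contact_force'],s['moment'])"
```

```text
[ 0.60698645 -0.05997392  0.11361518] [-3.26242261e-05  4.34437715e-01  9.00701800e-01  3.70636991e-04] [ 0.72773812  5.25712877 -3.36355173] [ 1.1901503  -0.08053967  0.07718078]
```

Call:
carry_out:
  moves: [0,0,0.15,0,-0.06,0,0,0,0,-0.06,0,0,0,0,-0.06,0,0,0,0,-0.06,0,0,0,0,-0.06,0,0,0,0,-0.05,0,0,0,0,0,0,0,0,0,0,0,0,0,0,0,0,0,0,0,0]

```text
clock: 17.3
position: [0.6072, -0.0594, 0.1138]
ee_rot: [0.001, 0.585, 0.811, -0.0]
contact_force: [1.8, 1.1, -8.8]
width: 0.0271
```

```bash
python3 -c "
from h import *
s=manip.get_state();print(s['position'],s['ee_rot'],s['contact_force'],s['moment'])"
```

```text
[ 0.60718341 -0.05938083  0.11375782] [ 6.09003111e-04  5.84707350e-01  8.11244046e-01 -2.04264332e-04] [ 1.84512564  1.11009937 -8.7883595 ] [ 0.21595234 -0.64402431  0.25544965]
```

Call:
carry_out:
  moves: [0,0,0,-0.1,-0.05,0,0,0,0,-0.05,0,0,0,0,-0.05,0,0,0,0,-0.05,0,0,0,0,0,0,0,0,0,0,0,0,0,0,0,0,0,0,0,0,0,0,0,0,0,0,0,0,0,0]

```text
clock: 18.3
position: [0.6072, -0.0592, 0.1136]
ee_rot: [0.001, 0.663, 0.749, 0.0]
contact_force: [2.2, -1.5, -2.4]
width: 0.0271
```

```bash
python3 -c "
from h import *
s=manip.get_state();print(s['position'],s['ee_rot'],s['contact_force'],s['moment'])"
```

```text
[ 0.60724246 -0.05919635  0.11359879] [7.77662221e-04 6.62927859e-01 7.48682870e-01 9.48882534e-05] [ 2.23360118 -1.48015054 -2.38838039] [-0.15401936 -0.56274769  0.31091158]
```

Call:
carry_out:
  moves: [0,0,0,0,-0.04,0,0,0,0,-0.04,0,0,0,0,0,0,0,0,0,0,0,0,0,0,0,0,0,0,0,0,0,0,0,0.06,0,0,0,0,0.06,0,0,0,0,0,0,0,0,0,0,0,0,0,0,0]

```text
schema error: expected a multiple of 5 numbers
```

```bash
python3 -c "
from h import *
s=manip.get_state();print(s['position'],s['ee_rot'],s['contact_force'],s['moment'])"
```

```text
[ 0.60724246 -0.05919635  0.11359879] [7.77662221e-04 6.62927859e-01 7.48682870e-01 9.48882534e-05] [ 2.23360118 -1.48015054 -2.38838039] [-0.15401936 -0.56274769  0.31091158]
```

Call:
carry_out:
  moves: [0,0,0,0,-0.04,0,0,0,0,-0.04,0,0,0,0,0,0,0,0,0,0,0,0,0,0,0,0,0,0,0,0.06,0,0,0,0,0.06,0,0,0,0,0,0,0,0,0,0,0,0,0,0,0]

```text
clock: 19.3
position: [0.6072, -0.0591, 0.1135]
ee_rot: [0.001, 0.648, 0.761, 0.0]
contact_force: [1.3, -2.1, -0.1]
width: 0.0277
```

```bash
python3 -c "
from h import *
s=manip.get_state();print(s['position'],s['ee_rot'],s['contact_force'],s['moment'])"
```

```text
[ 0.60718266 -0.05910593  0.11352868] [6.45577003e-04 6.48218520e-01 7.61454079e-01 1.38144273e-04] [ 1.32409704 -2.07209711 -0.07148505] [-0.5338263  -0.64422021  0.31673713]
```

Call:
carry_out:
  moves: [0,0,0,0,0.06,0,0,0,0,0.06,0,0,0,0,0.04,0,0,0,0,0,0,0,0,0,0,0,0,0,0,0,0,0,0,0,0,0,0,0,0,0,0,0,0,0,0,0,0,0,0,0]

```text
clock: 20.3
position: [0.6071, -0.059, 0.1135]
ee_rot: [0.0, 0.585, 0.811, 0.0]
contact_force: [2.8, -3.1, 2.0]
width: 0.0272
```

```bash
python3 -c "
from h import *
s=manip.get_state();print(s['position'],s['ee_rot'],s['contact_force'],s['moment'])
snap('side','s3')"
```

```text
[ 0.60709771 -0.05896217  0.11348364] [4.98971919e-04 5.85027266e-01 8.11013461e-01 1.18938061e-04] [ 2.80531766 -3.09102272  2.03842631] [-0.73293822 -0.73474199  0.14351006]
```

Call:
carry_out:
  moves: [0,0,-0.05,0,0.03,0,0,-0.05,0,0.03,0,0,0,0,0.03,0,0,0,0,0.02,0,0,0,0,0,0,0,0,0,0,0,0,0,0,0,0,0,0,0,0,0,0,0,0,0,0,0,0,0,0]

```text
clock: 21.35
position: [0.607, -0.0594, 0.1134]
ee_rot: [0.0, 0.54, 0.842, 0.0]
contact_force: [4.0, 1.2, 4.5]
width: 0.0274
```

```bash
python3 -c "
from h import *
s=manip.get_state();print(s['position'],s['ee_rot'],s['contact_force'],s['moment'])"
```

```text
[ 0.60703711 -0.05940711  0.11339568] [1.36983921e-04 5.39639983e-01 8.41895730e-01 4.99957144e-04] [3.98025631 1.23330236 4.51964323] [ 0.19301668 -0.81200004  0.04381329]
```

Call:
carry_out:
  moves: [0,0,0,0.5,0,0,0,0,0.5,0,0,0,0,1.2,0,0,0,0,2,0,0,0,0,2,0.1,0,-1,4,0,0.12,0,-1,5,0,0.12,0,-1,5,0,0.12,0,-1,5,0,0.12,0,-1,5,0,0.12]

```text
clock: 22.35
position: [0.5552, 0.1773, 0.1752]
ee_rot: [-0.002, 0.216, 0.976, -0.001]
contact_force: [0.9, -0.8, -0.7]
width: 0.0272
```

Call:
carry_out:
  moves: [0,-1,5,0,0.12,0,-1,4,0,0.12,0,-0.5,4,0,0.11,0,0,0,0,0,0,0,0,0,0,0,0,0,0,0,0,0,0,0,0,0,0,0,0,0,0,0,0,0,0,0,0,0,0,0]

```text
clock: 23.35
position: [0.5329, 0.3048, 0.1752]
ee_rot: [-0.0, 0.045, 0.999, -0.0]
contact_force: [-0.4, -0.5, -0.8]
width: 0.0274
```

```bash
python3 - <<'E'
from h import *
t=snap("top","t4"); s=snap("side","s4"); st=manip.get_state(); p=st["position"]; print(p,st["ee_rot"],st["contact_force"],st["moment"])
print(proj("side",[p-[0,0,.0793]]))
g=t[160:185,262:292]; print(cv2.cvtColor(g,cv2.COLOR_BGR2GRAY)[4:22,4:24])
a=cv2.resize(t[145:200,230:300],None,fx=7.5,fy=7.5,interpolation=2); b=cv2.resize(s[170:310,160:270],None,fx=412/140,fy=412/140,interpolation=2)
h=min(a.shape[0],b.shape[0]); im=np.hstack([a[:h],b[:h]])[:,:800]; cv2.imwrite("pics/c4.png",im); print(im.shape)
E
```

```text
[0.53282909 0.30504547 0.17523283] [-1.17343429e-06  4.51560078e-02  9.98979947e-01  3.31636594e-05] [ 0.81869432  0.57212041 -1.31638581] [ 0.00101454  0.00321321 -0.07068504]
[[208.59860335 247.90036902]]
[[ 92  73  69  67 104 128 126 136 144 141 140 125 126 131 137 142 146 144
  140 115]
 [ 89  72  73  67 107 134 130 131 139 144 133 133 134 138 142 142 142 141
  142 118]
 [ 89  71  67  71 106 119  89 105 128 143 127 131 137 141 145 143 142 133
  143 120]
 [ 80  64  75  62  41  35  28  42  49  50  57  64 114 151 151 150 145 129
  141 121]
 [ 91  63  45  40  70  60  46  51  56  56  55  52  68  84  83 120 147 137
  140 111]
 [ 95  49  52  87  82  57  54  56  45  40  41  53  65  87  85  82 117 134
  139 120]
 [ 73  57  96  94  55  54  53  51  37  31  44  56  57  74  86  83 114 136
  138 120]
 [ 54  76 107  86  55  51  52  27  26  44  55  52  60  83  92  88  76 105
  129  99]
 [ 56  85 118  84  54  50  45  25  42  60  59  53  41  75  90  88  76 110
  132  94]
 [ 62  91 118 102  66  56  46  51  57  57  52  52  40  58  87  83 116 137
  122  87]
 [ 52  95 117 118  82  40  55  52  56  49  50  53  47  68  93  78 109 139
  116  80]
 [ 45  85 118 115 104  68  39  44  50  47  39  52  46  64  87 126 145 137
  119  78]
 [ 55  41  96 116 112 111 104  77  50  86 122  95  53  78  86 110 143 140
  119  75]
 [ 51  31  45  91 119 113 115 120 121 123  96  40  59  83 122 149 135 140
  119  76]
 [ 98  73  23  34  70 110 122 124 100  51  21  49  82 114 153 143 131 140
  110 118]
 [ 87  93 106  81   9  14  19  24  23  15  52  78 117 150 148 140 129 134
  117 121]
 [ 93  86 124 159 123  45  30  47 111 146 142 145 143 142 145 141 129 136
  111 121]
 [ 92  86 120 152 150 144 140 139 138 135 133 137 146 143 139 132 129 132
  113 117]]
(412, 800, 3)
```

View pics/c4.png

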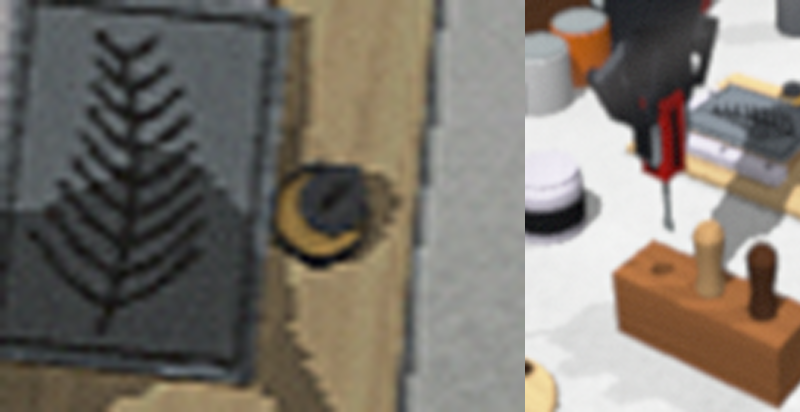

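```bash
python3 - <<'E'
from h import *
for f in("top0","t4"):
    G=cv2.cvtColor(cv2.imread(f"pics/{f}.png"),cv2.COLOR_BGR2GRAY).astype(float)
    ys,xs=np.mgrid[160:190,262:295]; P=np.c_[xs.ravel(),ys.ravel()].astype(float)
    W=onz("top",P,.039)[:,:2]*1e3
    for ctr in([607,-60.5],[607.5,-62.5]):
      for th in(40,46):
        w=np.clip(th-G[160:190,262:295].ravel(),0,None)*(np.hypot(*(W-ctr).T)<9)
        c=(w[:,None]*W).sum(0)/w.sum(); D=W-c; C=(w[:,None]*D).T@D/w.sum(); e,v=np.linalg.eigh(C); a=v[:,1]*np.sign(v[0,1])
        print(f,ctr,th,"slot c",c.round(1),"board ang",round(np.degrees(np.arctan2(a[1],a[0]))+4.9,1),"sd",np.sqrt(e).round(1))
E
```

```text
top0 [607, -60.5] 40 slot c [607.8 -62.1] board ang 30.8 sd [1.  4.7]
top0 [607, -60.5] 46 slot c [607.1 -61.6] board ang 30.8 sd [2.4 5.1]
top0 [607.5, -62.5] 40 slot c [607.8 -62.1] board ang 30.8 sd [1.  4.7]
top0 [607.5, -62.5] 46 slot c [607.  -62.1] board ang 30.2 sd [1.8 4.9]
t4 [607, -60.5] 40 slot c [608.2 -61.1] board ang -41.2 sd [0.9 2.9]
t4 [607, -60.5] 46 slot c [608.8 -61.7] board ang -37.6 sd [1.3 3.4]
t4 [607.5, -62.5] 40 slot c [608.2 -61.1] board ang -41.2 sd [0.9 2.9]
t4 [607.5, -62.5] 46 slot c [609. -62.] board ang -39.1 sd [1.3 3.8]
```

```bash
python3 - <<'E'
import cv2,numpy as np
a=cv2.resize(cv2.imread("pics/s4.png")[170:252,170:230],None,fx=7,fy=7,interpolation=2)
b=cv2.resize(cv2.imread("pics/s3.png")[125:207,222:275],None,fx=7,fy=7,interpolation=2)
im=np.hstack([a,b]); print(im.shape); cv2.imwrite("pics/c5.png",im)
E
```

```text
(574, 791, 3)
```

View pics/c5.png

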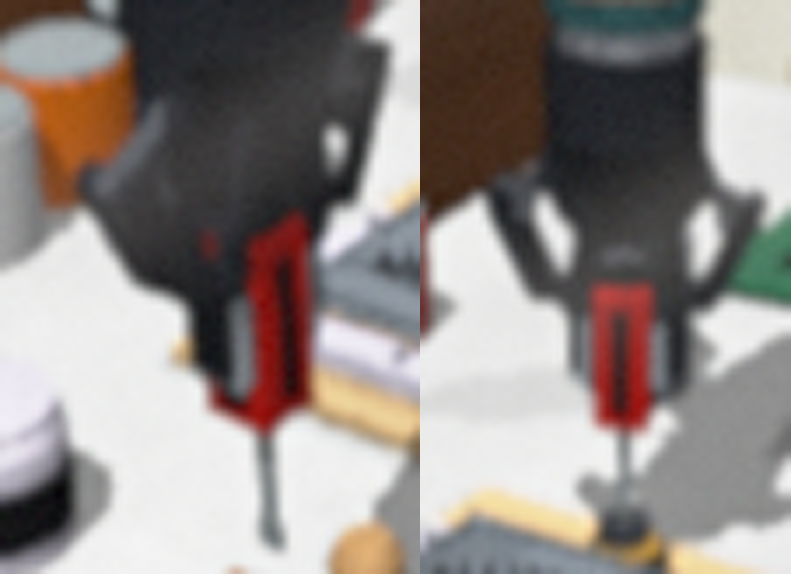

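Call:
carry_out:
  moves: [0,0.6,-3.5,0,-0.1,0,0.8,-4,0,-0.1,0,1,-5,0,-0.1,0,1,-5,0,-0.1,0,1,-5,0,-0.1,0,1,-5,0,-0.1,0,1,-5,0,-0.1,0,1,-4,0,-0.03,0,0,0,0,0,0,0,0,-2,0]
  squeeze: 120

```text
clock: 24.45
position: [0.6081, -0.0565, 0.1575]
ee_rot: [0.003, 0.4, 0.917, 0.001]
contact_force: [1.1, 0.7, -0.1]
width: 0.0268
```

Call:
carry_out:
  moves: [0,0,0,-2,0,0,0,0,-0.8,0,0,0,0,0,0,0,0,0,0,0,0,0,0,0,0,0,0,0,0,0,0,0,0,0,0,0,0,0,0,0,0,0,0,0,0,0,0,0,0,0]

```text
clock: 25.45
position: [0.6058, -0.0548, 0.1272]
ee_rot: [0.0, 0.399, 0.917, 0.0]
contact_force: [-0.7, 1.1, -1.8]
width: 0.0271
```

```bash
python3 -c "
from h import *
s=manip.get_state();q=s['ee_rot'];print(s['position'],(np.degrees(2*np.arctan2(q[2],q[1]))-180+4.9),s['contact_force'],s['moment'],s['width'])"
```

```text
[ 0.60575766 -0.05480854  0.12724887] -42.075540060257204 [-0.72891597  1.14714427 -1.83472763] [ 0.00931669 -0.00899755 -0.01092825] 0.027106897416419893
```

Call:
carry_out:
  moves: [0,0.14,-0.52,0,0,0,0,0,-0.3,0,0,0,0,-0.3,0,0,0,0,-0.2,0,0,0,0,-0.1,0,0,0,0,-0.1,0,0,0,0,-0.1,0,0,0,0,-0.1,0,0,0,0,-0.1,0,0,0,0,0,0]

```text
clock: 26.45
position: [0.6071, -0.0599, 0.1141]
ee_rot: [-0.0, 0.398, 0.917, 0.0]
contact_force: [-0.2, 1.0, -1.1]
width: 0.0269
```

```bash
python3 -c "
from h import *
s=manip.get_state();q=s['ee_rot'];print(s['position'],(np.degrees(2*np.arctan2(q[2],q[1]))-180+4.9),s['contact_force'],s['moment'],s['width'])"
```

```text
[ 0.60705437 -0.05992472  0.11407633] -42.06730184340024 [-0.18070247  1.02142739 -1.09998747] [-0.0105172   0.09392173  0.04146061] 0.026876652409181582
```

Call:
carry_out:
  moves: [0,0,0,-0.05,-0.07,0,0,0,0,-0.07,0,0,0,0,-0.07,0,0,0,0,-0.07,0,0,0,0,-0.07,0,0,0,0,-0.07,0,0,0,0,0,0,0,0,0,0,0,0,0,0,0,0,0,0,0,0]

```text
clock: 27.45
position: [0.6078, -0.06, 0.1138]
ee_rot: [0.001, 0.581, 0.814, 0.0]
contact_force: [2.0, 0.8, -3.9]
width: 0.0267
```

```bash
cat > st.py <<'E'
from h import *
s=manip.get_state();q=s['ee_rot'];print(s['position'].round(4),(np.degrees(2*np.arctan2(q[2],q[1]))-180+4.9).round(1),s['contact_force'].round(1),s['moment'].round(3),s['width'])
E
python3 st.py
```

```text
[ 0.6078 -0.06    0.1138] -66.1 [ 2.   0.8 -3.9] [ 0.107 -0.6    0.185] 0.02674667200671729
```

Call:
carry_out:
  moves: [0,0,0,0,-0.07,0,0,0,0,-0.07,0,0,0,0,-0.07,0,0,0,0,0,0,0,0,0,0,0,0,0,0,0,0,0,0,0,0,0,0,0,0,0,0,0,0,0,0,0,0,0,0,0]

```text
clock: 28.45
position: [0.6077, -0.06, 0.1138]
ee_rot: [0.0, 0.663, 0.749, 0.0]
contact_force: [4.3, 0.5, -3.1]
width: 0.0271
```

```bash
python3 st.py
```

```text
[ 0.6077 -0.06    0.1138] -78.2 [ 4.3  0.5 -3.1] [ 0.032 -1.175  0.386] 0.027083681566970677
```

Call:
carry_out:
  moves: [0,-0.05,0,0,-0.07,0,0,0,0,-0.07,0,0,0,0,-0.07,0,0,0,0,0,0,0,0,0,0,0,0,0,0,0,0,0,0,0,0,0,0,0,0,0,0,0,0,0,0,0,0,0,0,0]

```text
clock: 29.45
position: [0.6067, -0.0594, 0.1138]
ee_rot: [-0.0, 0.738, 0.675, 0.0]
contact_force: [3.2, 3.6, -2.4]
width: 0.0269
```

```bash
python3 st.py; python3 -c "
from h import *
snap('side','s5')"
```

```text
[ 0.6067 -0.0594  0.1138] -90.2 [ 3.2  3.6 -2.4] [ 0.842 -1.043  0.321] 0.026855070689776578
```

Call:
carry_out:
  moves: [0,0,0,0,-0.07,0,0,0,0,-0.07,0,0,0,0,-0.06,0,0,0,0,0,0,0,0,0,0,0,0,0,0,0,0,0,0,0,0,0,0,0,0,0,0,0,0,0,0,0,0,0,0,0]

```text
clock: 30.5
position: [0.6066, -0.0593, 0.1138]
ee_rot: [-0.0, 0.801, 0.598, 0.0]
contact_force: [4.7, 4.3, -2.5]
width: 0.0267
```

```bash
python3 st.py; python3 - <<'E'
from h import *
a=cv2.imread("pics/s5.png"); s=snap("side","s6")
cv2.imwrite("pics/c6.png",np.hstack([cv2.resize(i[125:210,215:280],None,fx=6,fy=6,interpolation=2) for i in(a,s)]))
E
```

```text
[ 0.6066 -0.0593  0.1138] -101.6 [ 4.7  4.3 -2.5] [ 0.801 -0.938  0.344] 0.026739594778922765
```

View pics/c6.png

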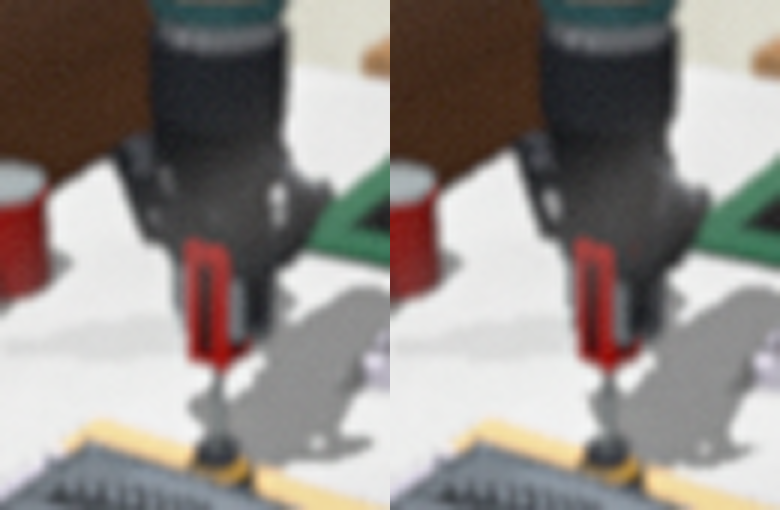

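Call:
carry_out:
  moves: [0,0,-0.03,0,0.07,0,0,0,0,0.07,0,0,0,0,0.07,0,0,0,0,0.05,0,0,0,0,0.05,0,0,0,0,0,0,0,0,0,0,0,0,0,0,0,0,0,0,0,0,0,0,0,0,0]

```text
clock: 31.55
position: [0.607, -0.0598, 0.1138]
ee_rot: [-0.0, 0.7, 0.715, 0.001]
contact_force: [4.8, 2.6, -2.9]
width: 0.0264
```

```bash
python3 st.py
```

```text
[ 0.607  -0.0598  0.1138] -83.9 [ 4.8  2.6 -2.9] [ 0.72  -1.14   0.367] 0.026423337128626684
```

Call:
carry_out:
  moves: [0,-0.02,0,0,-0.05,0,0,0,0,-0.05,0,0,0,0,0,0,0,0,0.1,0,0,0,0,0.1,0,0,0,0,0.2,0,0,0,0,0.2,0,0,0,0,0.3,0,0,0,0,0.5,0,0,0,0,1,0]

```text
clock: 32.55
position: [0.6032, -0.0606, 0.1357]
ee_rot: [-0.003, 0.734, 0.679, -0.003]
contact_force: [-0.1, 0.2, -0.9]
width: 0.0268
```

Call:
carry_out:
  moves: [0,0,0,2,0,0,-0.5,2,2,0.1,0,-1,4,0,0.15,0,-1,5,0,0.15,0,-1,5,0,0.15,0,-1,5,0,0.15,0,-1,5,0,0.15,0,-1,5,0,0.15,0,-0.5,3,0,0.15,0,-0.3,2,0,0.15]

```text
clock: 33.55
position: [0.5328, 0.2963, 0.1796]
ee_rot: [0.0, 0.17, 0.985, -0.001]
contact_force: [0.7, -0.4, -1.3]
width: 0.0266
```

```bash
python3 st.py; cat > slot.py <<'E'
import sys
from h import *
f=sys.argv[1]
t=snap("top",f); s=snap("side",f+"s")
G=cv2.cvtColor(t,cv2.COLOR_BGR2GRAY).astype(float)
ys,xs=np.mgrid[160:190,262:295]; W=onz("top",np.c_[xs.ravel(),ys.ravel()],.039)[:,:2]*1e3
for th in(36,40,46):
    w=np.clip(th-G[160:190,262:295].ravel(),0,None)*(np.hypot(*(W-[607.5,-61.5]).T)<9)
    c=(w[:,None]*W).sum(0)/w.sum(); D=W-c; C=(w[:,None]*D).T@D/w.sum(); e,v=np.linalg.eigh(C); a=v[:,1]*np.sign(v[0,1])
    print(th,"slot c",c.round(1),"board ang",round(np.degrees(np.arctan2(a[1],a[0]))+4.9,1),"sd",np.sqrt(e).round(1))
print(G[164:184,264:286].astype(int))
a=cv2.resize(t[145:200,230:300],None,fx=7.5,fy=7.5,interpolation=2); b=cv2.resize(s[170:310,170:265],None,fx=412/140,fy=412/140,interpolation=2)
cv2.imwrite(f"pics/{f}c.png",np.hstack([a[:411],b[:411]])[:,:800])
E
python3 slot.py t7
```

```text
[0.5328 0.2963 0.1796] -14.7 [ 0.7 -0.4 -1.3] [ 0.004  0.    -0.029] 0.026580639241357184
36 slot c [610.2 -62.6] board ang -42.0 sd [1.  4.4]
40 slot c [609.8 -62.1] board ang -39.8 sd [1.  4.5]
46 slot c [609.4 -61.5] board ang -41.4 sd [1.1 4.5]
[[ 62  77  95  73  67  73 103 131 123 134 143 142 135 127 128 138 139 143
  144 139 139 116]
 [ 67  85  86  66  71  63 104 136 133 141 150 142 137 131 131 135 142 140
  143 144 145 113]
 [ 58  85  94  71  71  74 103 117  93 107 142 141 130 130 136 143 142 144
  141 133 142 125]
 [ 52  88  81  63  76  63  40  34  38  45  56  54  58  65 117 151 149 150
  143 130 136 118]
 [ 67 100  88  70  48  43  75  71  47  44  58  50  49  57  72  82  83 119
  145 134 139 117]
 [ 67 103  89  40  51  89  79  52  53  56  48  33  42  57  71  89  85  83
  112 136 141 123]
 [ 69 110  76  56  99  95  57  52  55  51  33  28  48  56  53  77  89  85
  114 139 138 121]
 [ 78  96  54  76 112  93  55  54  47  40  37  46  54  56  64  79  97  93
   78 111 127 101]
 [ 51  71  69  84 116  82  53  44  33  34  49  57  57  58  44  71  95  90
   77 108 131 103]
 [ 45  58  62 
[... 309 characters left out ...]
0  81 126  96  53  84  81 115
  136 142 116  81]
 [ 57  66  57  27  42  96 116 112 114 120 121 120  92  38  60  84 121 149
  135 138 121  79]
 [ 56  78 102  78  24  30  77 108 128 123 102  50  13  58  86 120 148 143
  135 138 111 121]
 [ 65  82  92  95  81  47  20  26  22  23  14  22  54  81 116 147 148 138
  127 137 110 123]
 [ 67  83  90  89  91  98  85  63  50  42 111 142 143 142 144 142 144 137
  129 136 116 116]
 [ 68  80  97  89  93  91  84  76 110 142 140 136 132 136 147 145 140 139
  128 133 112 121]
 [ 68  84  92  89  89  90  80  73 107 136 139 133 133 137 144 144 137 129
  135 126 102 123]
 [ 69  85  92  89  89  88  82  75 107 134 134 130 135 138 144 141 139 127
  137 120  90 123]]
```

View pics/t7c.png

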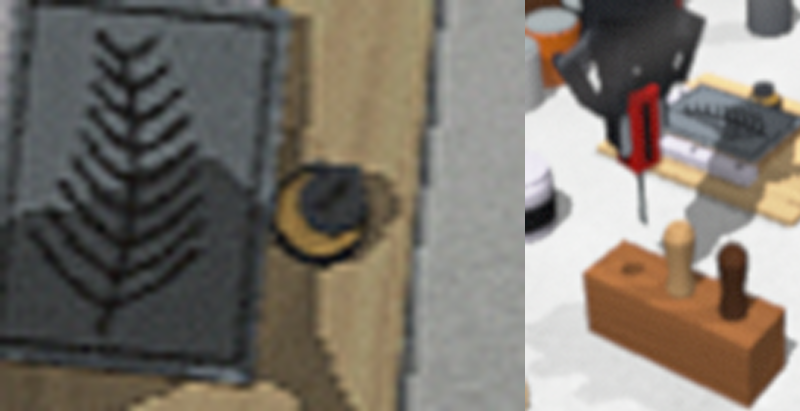

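```bash
python3 - <<'E'
from h import *
def corners(p,yaw,z): 
    return [[p[0]+.014*(a*np.cos(yaw)-b*np.sin(yaw)),p[1]+.014*(a*np.sin(yaw)+b*np.cos(yaw)),p[2]+z] for a,b in((1,1),(-1,1),(-1,-1),(1,-1))]
for f,p,yb in(("t7s",[.5328,.2963,.1796],-14.7),("s4",[.5328,.3050,.1752],-.3),("s2",[.6072,-.0582,.1274],27.9),("s5",[.6067,-.0594,.1138],-90.2),("s6",[.6066,-.0593,.1138],-101.6)):
    im=cv2.imread(f"pics/{f}.png").astype(int)
    print(f)
    for d in(0,10,20,30,45):
        print(" d",d,proj("side",corners(p,np.radians(yb-4.9+d),-.0193)).round(1).tolist())
    c=proj("side",[[p[0],p[1],p[2]-.0193]])[0].round().astype(int)
    for r in range(c[1]-8,c[1]+4): print(r,c[0]-12,im[r,c[0]-12:c[0]+12,2].tolist(),"|",(im[r,c[0]-12:c[0]+12,2]-im[r,c[0]-12:c[0]+12,1]).tolist())
E
```

```text
t7s
 d 0 [[201.1, 224.4], [207.9, 229.2], [217.2, 224.9], [210.4, 220.3]]
 d 10 [[201.0, 225.2], [209.3, 229.2], [217.3, 224.1], [209.0, 220.3]]
 d 20 [[201.1, 226.0], [210.8, 229.1], [217.1, 223.4], [207.6, 220.5]]
 d 30 [[201.5, 226.7], [212.2, 228.7], [216.7, 222.7], [206.2, 220.8]]
 d 45 [[202.5, 227.7], [214.0, 228.1], [215.6, 221.7], [204.4, 221.4]]
217 197 [174, 92, 35, 22, 36, 73, 112, 119, 117, 131, 143, 143, 130, 91, 41, 61, 107, 134, 153, 183, 220, 234, 234, 227] | [15, 12, 2, -1, 0, -1, -4, -3, 15, 72, 118, 119, 106, 68, 21, 40, 87, 98, 57, 18, 5, 2, 4, 5]
218 197 [211, 137, 70, 33, 30, 70, 112, 121, 115, 129, 140, 144, 130, 96, 47, 55, 103, 134, 161, 205, 232, 239, 238, 237] | [28, 20, 9, 4, -3, -3, -4, -4, 9, 60, 116, 124, 110, 69, 29, 40, 87, 96, 53, 19, 2, 1, 3, 4]
219 197 [229, 185, 134, 84, 43, 63, 106, 120, 121, 124, 140, 144, 132, 93, 44, 55, 99, 132, 153, 191, 224, 234, 235, 237] | [34, 26, 19, 11, 2, -4, -2, -5, 8, 55, 111, 123, 109, 71, 21, 31, 78, 93, 56, 20, 6, 2, 3, 3]
220 197 [222, 211, 191, 139, 80, 69, 105, 120, 118, 122, 140, 143, 129, 94, 46, 48, 93, 12
[... 13132 characters left out ...]
 115, 86, 51, 33, 22, 10, 2, -2, 0, -1, 1, 0]
186 239 [236, 236, 236, 235, 237, 237, 237, 234, 229, 218, 193, 165, 150, 155, 182, 216, 228, 229, 215, 191, 162, 142, 143, 144] | [0, 0, 0, -1, -1, -2, -1, -1, 2, 13, 27, 53, 76, 48, 22, 12, 5, 0, 0, 0, -1, -1, 0, -1]
187 239 [236, 236, 236, 236, 237, 237, 238, 239, 238, 236, 220, 173, 143, 168, 216, 236, 238, 227, 186, 156, 147, 144, 143, 145] | [0, -1, -1, -1, -1, -1, -1, -1, -1, -1, 6, 18, 32, 17, 5, -2, -1, 0, 1, -1, 1, 0, 1, 0]
188 239 [236, 237, 237, 238, 237, 239, 238, 240, 240, 241, 225, 171, 129, 165, 225, 239, 233, 203, 161, 144, 143, 144, 144, 142] | [-1, -1, -1, -1, 0, 0, -1, 0, -1, -1, -2, 2, 5, 2, -1, -2, -1, -1, 0, -1, 0, 0, 0, 1]
```

```bash
python3 - <<'E'
from h import *
for f in("top0","t1","t4","t7"):
    im=cv2.imread(f"pics/{f}.png"); h=cv2.cvtColor(im,cv2.COLOR_BGR2HSV)
    m=((h[:,:,0]>85)&(h[:,:,0]<125)&(h[:,:,1]>10)&(h[:,:,2]<115)&(h[:,:,2]>25)).astype(np.uint8)*255
    z=np.zeros_like(m); z[143:207,224:271]=m[143:207,224:271]; z=cv2.morphologyEx(cv2.morphologyEx(z,cv2.MORPH_CLOSE,np.ones((5,5))),cv2.MORPH_OPEN,np.ones((5,5)))
    c=max(cv2.findContours(z,0,cv2.CHAIN_APPROX_NONE)[0],key=cv2.contourArea).reshape(-1,2)
    W=onz("top",c,.032)[:,:2]*1e3; a=np.radians(-4.9); R=np.array([[np.cos(a),-np.sin(a)],[np.sin(a),np.cos(a)]])
    B=(W-[594.6,10.2])@R; r=cv2.minAreaRect(B.astype(np.float32)); print(f,"ctr",np.round(r[0],1),"size",np.round(r[1],1),"ang",round(r[2],1),"x",np.percentile(B[:,0],[2,98]).round(1),"y",np.percentile(B[:,1],[2,98]).round(1))
a,b=[cv2.imread(f"pics/{f}.png",0).astype(float)[163:182,264:284] for f in("t4","t7")]; print("diff t4-t7",np.abs(a-b).mean().round(1),np.abs(a-b).max())
E
```

```text
top0 ctr [11.6  7.7] size [165.2 111.3] ang 0.1 x [-70.2  93.3] y [-47.6  62.7]
t1 ctr [20.2 12.2] size [119.  149.1] ang 89.8 x [-53.9  94.5] y [-46.6  70.7]
t4 ctr [20.3  9. ] size [110.3 150.5] ang 88.7 x [-54.2  94.8] y [-45.4  63.9]
t7 ctr [20.  10.3] size [116.3 150.2] ang 89.8 x [-54.6  94.8] y [-46.9  67.4]
diff t4-t7 5.5 67.0
```

```bash
python3 - <<'E'
from h import *
Rb=np.radians(-4.9)
p=np.array([.6075,-.061])
for th in(28,-45,-60,-80):
    a=np.radians(th)+Rb; print(th,proj("side",[[p[0]-.006*np.cos(a),p[1]-.006*np.sin(a),.027]]).round(2))
print("head",proj("side",[[*p,.039]]).round(1))
for f in("side0","s1","s2","s3","s5","s6","s4","t7s"):
    im=cv2.imread(f"pics/{f}.png").astype(int)[190:215,240:270]; m=np.clip(im[:,:,2]-im[:,:,0]-60,0,None); m[:,22:]=0; m[:7]=0;
    ys,xs=np.nonzero(m); w=m[ys,xs]; print(f,w.sum(),round((xs*w).sum()/w.sum()+240,2),round((ys*w).sum()/w.sum()+190,2),"maxcol",[int(m[:,i].sum()) for i in range(6,22)])
E
```

```text
28 [[252.8  201.67]]
-45 [[251.45 202.43]]
-60 [[251.01 202.44]]
-80 [[250.42 202.37]]
head [[251.1 198.6]]
side0 869 251.58 202.17 maxcol [48, 0, 0, 0, 0, 0, 0, 19, 83, 161, 107, 0, 4, 64, 52, 58]
s1 863 251.75 202.22 maxcol [46, 0, 0, 0, 0, 0, 0, 26, 84, 153, 107, 0, 5, 63, 57, 59]
s2 941 252.0 202.19 maxcol [47, 0, 0, 0, 0, 0, 0, 24, 82, 167, 134, 5, 4, 75, 63, 65]
s3 959 251.34 202.62 maxcol [42, 0, 0, 0, 0, 3, 32, 59, 107, 108, 8, 4, 82, 63, 67, 62]
s5 971 251.57 202.67 maxcol [37, 0, 0, 0, 0, 5, 31, 60, 105, 98, 5, 5, 84, 79, 74, 67]
s6 957 251.44 202.64 maxcol [38, 0, 0, 0, 0, 4, 31, 56, 103, 98, 4, 6, 84, 73, 75, 61]
s4 948 251.41 202.81 maxcol [38, 0, 0, 0, 0, 8, 44, 69, 108, 91, 0, 4, 72, 68, 67, 67]
t7s 905 251.21 202.73 maxcol [35, 0, 0, 0, 0, 10, 28, 64, 103, 79, 0, 9, 69, 64, 62, 65]
```

```bash
python3 - <<'E'
from h import *
a=np.radians(-4.9); R=np.array([[np.cos(a),-np.sin(a)],[np.sin(a),np.cos(a)]]); c0=np.array([.5946,.0102])
def prof(G,axis,val,rng,z):   # board-frame scan lines, returns position of steepest bright->dark edge
    out=[]
    for v in val:
        s=np.arange(*rng,.25); P=np.c_[np.full_like(s,v),s] if axis=='y' else np.c_[s,np.full_like(s,v)]
        W=np.c_[P/1e3@R.T+c0,np.full(len(s),z)]; p=proj("top",W).astype(np.float32)
        g=cv2.remap(G,p[:,0].copy(),p[:,1].copy(),cv2.INTER_CUBIC).ravel(); g=np.convolve(g,np.ones(5)/5,'same'); d=np.gradient(g)[4:-4]
        out.append((v,s[4:-4][np.argmax(d)],s[4:-4][np.argmin(d)]))
    return np.array(out)
for f in("top0","t1","t4","t7"):
    G=cv2.imread(f"pics/{f}.png",0).astype(np.float32)
    o=prof(G,'y',np.arange(-45,75,6),(52,75),.030); k=np.polyfit(o[:,0],o[:,1],1); r=o[:,1]-np.polyval(k,o[:,0]); g=abs(r)<2; k=np.polyfit(o[g,0],o[g,1],1)
    print(f,"block/fence edge y",np.polyval(k,20).round(2),"slope deg",np.degrees(k[0]).round(2),"n",g.sum())
    o=prof(G,'y',np.arange(-50,90,6),(74,92),.026); k2=np.polyfit(o[:,0],o[:,2],1); print("   fence outer",np.polyval(k2,20).round(2),np.degrees(k2[0]).round(2))
    o=prof(G,'x',np.arange(-35,55,5),(84,106),.030); k=np.polyfit(o[:,0],o[:,1],1); g=abs(o[:,1]-np.polyval(k,o[:,0]))<2; k=np.polyfit(o[g,0],o[g,1],1); print("   block/stop edge x",np.polyval(k,7).round(2),"slope",np.degrees(k[0]).round(2),g.sum())
    o=prof(G,'y',list(np.arange(-45,0,5))+list(np.arange(48,90,6)),(-60,-38),.032); k=np.polyfit(o[:,0],o[:,2],1); k3=np.polyfit(o[:,0],o[:,1],1); print("   right edge dark->",np.polyval(k,20).round(2),np.degrees(k[0]).round(2),np.polyval(k3,20).round(2),np.degrees(k3[0]).round(2))
E
cp pics/t7.png /tmp/x.png; python3 -c "
import cv2
cv2.imwrite('pics/t7b.png',cv2.resize(cv2.imread('pics/t7.png')[135:212,215:292],None,fx=7.7,fy=7.7,interpolation=2))"
```

```text
top0 block/fence edge y 63.03 slope deg -0.03 n 20
   fence outer 82.62 -0.1
   block/stop edge x 95.05 slope 0.4 18
   right edge dark-> -53.96 -0.37 -42.83 -4.7
t1 block/fence edge y 63.36 slope deg -0.16 n 15
   fence outer 82.29 0.54
   block/stop edge x 92.28 slope -2.33 8
   right edge dark-> -52.02 -3.86 -40.16 1.34
t4 block/fence edge y 63.41 slope deg -2.67 n 14
   fence outer 82.44 0.21
   block/stop edge x 92.97 slope -2.27 5
   right edge dark-> -53.71 -4.55 -49.25 1.56
t7 block/fence edge y 62.79 slope deg 0.11 n 12
   fence outer 82.61 0.07
   block/stop edge x 92.83 slope -1.28 6
   right edge dark-> -50.83 -7.41 -44.08 2.91
```

View pics/t7b.png

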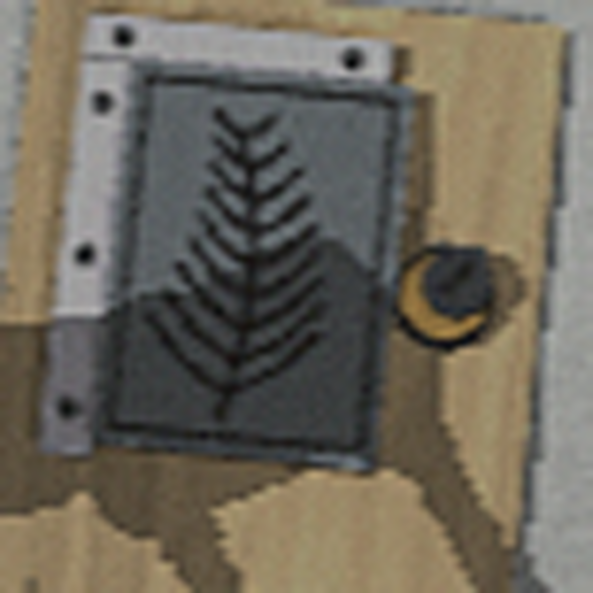

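Call:
carry_out:
  moves: [0,0.5,-3.2,0,-0.08,0,1,-5,0,-0.08,0,1,-5,0,-0.08,0,1,-5,0,-0.08,0,1,-5,0,-0.08,0,1,-5,0,-0.06,0,1,-5,0,-0.03,0,1,-3,0,0,0,0,0,-2.6,0,0,0,0,-2.6,0]

```text
clock: 34.65
position: [0.608, -0.065, 0.1272]
ee_rot: [0.001, 0.41, 0.912, -0.001]
contact_force: [-0.7, -0.1, -0.5]
width: 0.0266
```

```bash
python3 st.py; sleep 0; python3 -c "
from h import *
[manip.get_image('side') for _ in range(4)]"; python3 st.py
```

```text
[ 0.608  -0.065   0.1272] -43.6 [-0.7 -0.1 -0.5] [-0.017  0.014  0.008] 0.026564812107179103
[ 0.6075 -0.0624  0.1266] -43.3 [-0.1  0.  -1. ] [0.02  0.017 0.038] 0.026673394403397332
```

Call:
carry_out:
  moves: [0,0,0.2,-0.2,0,0,0,0,-0.3,0,0,0,0,-0.2,0,0,0,0,-0.2,0,0,0,0,-0.15,0,0,0,0,-0.15,0,0,0,0,-0.1,0,0,0,0,-0.1,0,0,0,0,0,0,0,0,0,0,0]

```text
clock: 35.85
position: [0.6084, -0.0593, 0.1134]
ee_rot: [0.001, 0.408, 0.913, 0.0]
contact_force: [-2.9, 0.7, 8.0]
width: 0.0268
```

```bash
python3 st.py
```

```text
[ 0.6084 -0.0593  0.1134] -43.2 [-2.9  0.7  8. ] [ 0.068  0.54  -0.011] 0.02675537564885783
```

Call:
carry_out:
  moves: [0,-0.05,0,0.05,-0.1,0,0,0,0,-0.1,0,0,0,0,-0.1,0,0,0,0,-0.1,0,0,0,0,-0.1,0,0,0,0,-0.1,0,0,0,0,-0.1,0,0,0,0,0,0,0,0,0,0,0,0,0,0,0]

```text
clock: 36.85
position: [0.6074, -0.0592, 0.1134]
ee_rot: [0.0, 0.696, 0.718, -0.0]
contact_force: [-2.7, 1.9, 5.9]
width: 0.0265
```

```bash
python3 st.py; python3 - <<'E'
from h import *
snap("side","s8"); snap("top","t8")
for f in("s2","s4","t7s","s6","s8"):
    im=cv2.imread(f"pics/{f}.png").astype(int)[192:210,243:262]; print(f); print((im[:,:,2]-im[:,:,0])[3:16])
E
```

```text
[ 0.6074 -0.0592  0.1134] -83.3 [-2.7  1.9  5.9] [0.141 0.594 0.339] 0.02650139883827305
s2
[[  0   1   0   0   0  -1  -5  -8  -6  -4   1   1   0   0   0   1  -1   2
    1]
 [  1  -1   0   0   0  -1  -3  -7  -5  -3   1   0   1   1   1  -2   0   1
    0]
 [ 11   4   2   0   0  -3  -3  -5  -6  -3  -1   0   0  -1   0   0   0   0
   -1]
 [ 41  28  18  11   7  -2  -4  -8  -4  -2  -2  -3  -1   1  -3   0   0   0
    0]
 [ 72  66  57  52  28   2  -6  -4  -6  -6  -6   2  10  10   4   0   0   0
   -2]
 [ 82  81  79  80  49   9  -5  -6  -7 -10  -3  23  52  52  24   2  -3  -1
    1]
 [ 76  80  82  86  54  11  -7  -6  -5  -5   9  56 104  99  49  10   1   1
   -1]
 [ 41  53  64  61  33   2  -6   4  10  24  50  89 122 117  65  26  23  22
   16]
 [ -1   9  20  24   6  -8  -6   6  28  52  83 102 111  98  57  42  57  58
   48]
 [-20 -15 -11  -8 -12 -13 -13  -6  11  36  61  71  70  56  40  58  83  72
   66]
 [-18 -20 -18 -18 -17 -17 -15 -14 -10  -3   8  12   9   6  24  64  88  81
   78]
 [-18 -18 -18 -19 -21 -18 -19 -18 -18 -17 -16 -14 -16 -11  16  57  84  83
   81]
 [-15 -15 -16 -15 -17 -21 -19 -20 -1
[... 3574 characters left out ...]
  -7  -5  -7  -5  -4  -2  -1   1  -1  -2  -1
   -1]
 [ 83  80  81  81  46   8  -7  -9  -8  -8  -6  10  16   6  -2  -1   0   1
   -1]
 [ 82  81  86  77  46  12  -5  -7  -7  -8   8  44  54  26   9   8   5   1
   -2]
 [ 55  64  67  56  41  27  13  11  15  25  52  84  91  56  37  41  30  21
   15]
 [  7  20  30  24  29  37  30  36  51  66  88 109 104  68  62  73  69  58
   48]
 [-17 -11  -8  -7   6  18  17  37  61  74  86  90  77  55  69  84  78  73
   66]
 [-21 -20 -20 -17 -12 -10  -7  13  32  37  38  40  22  28  63  86  81  79
   78]
 [-16 -19 -19 -18 -20 -20 -17 -14  -6  -4  -4  -7 -11   6  47  77  82  81
   83]
 [-15 -16 -18 -17 -19 -20 -20 -19 -19 -18 -18 -19 -17  -7  19  42  57  69
   79]]
```

```bash
python3 - <<'E'
from h import *
a=np.radians(-4.9); R=np.array([[np.cos(a),-np.sin(a)],[np.sin(a),np.cos(a)]]); c0=np.array([.5946,.0102])
def prof(G,xs,s,z):
    X,S=np.meshgrid(xs,s); W=np.c_[np.c_[X.ravel(),S.ravel()]/1e3@R.T+c0,np.full(X.size,z)]; p=proj("top",W).astype(np.float32).reshape(*X.shape,2)
    return cv2.remap(G,p[...,0].copy(),p[...,1].copy(),cv2.INTER_LINEAR).mean(1)
for nm,s in(("fence",np.arange(52,72,1.)),("right",np.arange(-60,-38,1.))):
    print(nm,s.astype(int).tolist())
    for f in("top0","t1","t4","t7"):
        for xs in (np.arange(50,76),np.arange(-42,-20)):
            print(f,int(xs[0]),prof(cv2.imread(f"pics/{f}.png",0).astype(np.float32),xs,s,.032).round().astype(int).tolist())
E
python3 st.py
```

```text
fence [52, 53, 54, 55, 56, 57, 58, 59, 60, 61, 62, 63, 64, 65, 66, 67, 68, 69, 70, 71]
top0 50 [61, 58, 58, 60, 66, 71, 73, 72, 73, 81, 94, 108, 120, 130, 136, 137, 135, 132, 128, 125]
top0 -42 [71, 63, 59, 61, 67, 74, 77, 75, 74, 82, 98, 114, 129, 142, 149, 152, 150, 146, 141, 137]
t1 50 [80, 71, 66, 64, 68, 74, 80, 83, 86, 93, 106, 120, 134, 146, 154, 157, 157, 154, 150, 146]
t1 -42 [51, 47, 44, 45, 48, 50, 52, 51, 53, 58, 66, 75, 84, 91, 96, 97, 97, 95, 92, 90]
t4 50 [89, 81, 71, 65, 64, 68, 75, 83, 92, 101, 110, 121, 132, 142, 149, 152, 153, 152, 149, 146]
t4 -42 [57, 52, 47, 43, 43, 44, 47, 51, 56, 61, 66, 70, 76, 82, 88, 92, 94, 94, 92, 90]
t7 50 [89, 80, 71, 65, 64, 68, 74, 82, 90, 100, 110, 121, 132, 142, 149, 152, 153, 152, 150, 147]
t7 -42 [56, 51, 47, 44, 44, 46, 49, 52, 55, 60, 66, 71, 77, 84, 89, 92, 94, 94, 93, 91]
right [-60, -59, -58, -57, -56, -55, -54, -53, -52, -51, -50, -49, -48, -47, -46, -45, -44, -43, -42, -41, -40, -39]
top0 50 [123, 114, 104, 93, 83, 78, 78, 79, 82, 84, 87, 89, 90, 88, 83, 74, 65, 60, 61, 63, 69, 76]
top0 -42 [117, 109, 100, 90, 81, 77, 78, 80, 82, 84, 86, 88, 89, 90, 87, 80, 71, 64, 61, 61, 66, 73]
t1 50 [131, 120, 110, 99, 89, 83, 83, 85, 87, 89, 90, 93, 95, 97, 95, 87, 77, 68, 64, 64, 68, 76]
t1 -42 [124, 116, 107, 97, 87, 82, 83, 85, 86, 87, 88, 90, 92, 94, 93, 86, 78, 69, 65, 63, 66, 71]
t4 50 [130, 120, 110, 99, 88, 82, 81, 85, 87, 88, 88, 89, 92, 93, 94, 92, 87, 79, 70, 64, 63, 68]
t4 -42 [97, 89, 83, 82, 82, 84, 86, 87, 89, 89, 88, 85, 80, 74, 69, 64, 59, 53, 48, 44, 42, 44]
t7 50 [131, 121, 110, 99, 89, 83, 83, 85, 87, 87, 87, 88, 90, 92, 93, 93, 89, 82, 72, 65, 63, 67]
t7 -42 [82, 83, 83, 83, 83, 84, 85, 87, 88, 88, 87, 84, 80, 76, 70, 65, 58, 52, 47, 43, 42, 45]
[ 0.6074 -0.0592  0.1135] -83.3 [-1.5  0.   5.7] [0.16  0.579 0.335] 0.026674244125108045
```

Call:
carry_out:
  moves: [0,0,0,0.1,0.12,0,0,0,0,0.12,0,0,0,0,0.12,0,0,0,0,0.1,0,0.05,-0.1,0,0,0,0.03,-0.1,0,0,0,0,-0.05,0,0,0,0,0,0,0,0,0,0,0,0,0,0,0,0,0]

```text
clock: 37.95
position: [0.6082, -0.0605, 0.1135]
ee_rot: [-0.001, 0.515, 0.857, 0.001]
contact_force: [-2.7, 5.1, 6.0]
width: 0.0267
```

```bash
python3 st.py
```

```text
[ 0.6082 -0.0605  0.1135] -57.0 [-2.7  5.1  6. ] [1.13  0.575 0.055] 0.026670173103268687
```

Call:
carry_out:
  moves: [0,0,0,0,-0.05,0,0,0,0,-0.05,0,0,0,0,-0.05,0,0,0,0,-0.05,0,0,0,0,-0.05,0,0,0,0,-0.05,0,0,0,0,0,0,0,0,0,0,0,0,0,0,0,0,0,0,0,0]

```text
clock: 38.95
position: [0.6086, -0.0611, 0.1135]
ee_rot: [-0.0, 0.636, 0.772, 0.001]
contact_force: [-2.1, 3.7, 5.0]
width: 0.0267
```

```bash
python3 st.py
```

```text
[ 0.6086 -0.0611  0.1135] -74.1 [-2.1  3.7  5. ] [1.109 0.431 0.227] 0.02671845405805866
```

Call:
carry_out:
  moves: [0,0,0,0.1,-0.05,0,0,0,0,-0.05,0,0,0,0,-0.05,0,0,0,0,-0.05,0,0,0,0,0,0,0,0,0,0,0,0,0,0,0,0,0,0,0,0,0,0,0,0,0,0,0,0,0,0]

```text
clock: 39.95
position: [0.6086, -0.0613, 0.1136]
ee_rot: [-0.0, 0.71, 0.704, 0.0]
contact_force: [0.2, 5.5, -2.1]
width: 0.0268
```

```bash
python3 st.py
```

```text
[ 0.6086 -0.0613  0.1136] -85.6 [ 0.2  5.5 -2.1] [ 1.278 -0.12   0.406] 0.026757373017689053
```

Call:
carry_out:
  moves: [0,0,0,0,-0.05,0,0,0,0,-0.05,0,0,0,0,-0.05,0,0,0,0,-0.05,0,0,0,0,-0.05,0,0,0,0,0,0,0,0,0,0,0,0,0,0,0,0,0,0,0,0,0,0,0,0,0]

```text
clock: 40.95
position: [0.6091, -0.0619, 0.1144]
ee_rot: [0.0, 0.792, 0.61, 0.0]
contact_force: [3.1, 1.9, -1.3]
width: 0.0266
```

```bash
python3 st.py
```

```text
[ 0.6091 -0.0619  0.1144] -99.9 [ 3.1  1.9 -1.3] [ 0.618 -0.663  0.283] 0.026640857202667147
```

```bash
python3 - <<'E'
from h import *
snap("top","t9"); snap("side","s9")
for f in("t7","t8","t9"):
    im=cv2.imread(f"pics/{f}.png").astype(int)[164:184,262:284]; print(f); print((im[:,:,2]-im[:,:,0])[6:17,2:20])
for f in("t7s","s8","s9"):
    im=cv2.imread(f"pics/{f}.png").astype(int)[192:210,243:262]; print(f); print((im[:,:,2]-im[:,:,0])[8:14])
im=cv2.imread("pics/s9.png").astype(int)
for r in range(178,189): print(r,(im[r,240:262,2]-im[r,240:262,1]).tolist())
E
```

```text
t7
[[ -8 -12 -12  33  64  52   4  -8  -7   0  -2   4  -1  -4   5  26  30  34]
 [ -6 -12  -6  48  74  48   0  -7  -1   0   4   3  -3  -8   7  28  33  37]
 [  0 -10  -7  58  77  50   3  -7  -3   1  -2  -5  -2  -2  -4  23  36  34]
 [  4  -8  11  63  80  58  11 -10  -1   2  -1  -1  -4  -5  -2  24  34  31]
 [ -2 -10  18  63  81  81  52 -14  -8  -5  -3  -4  -3  -1   8  24  31  31]
 [ -6   2   1  53  79  79  67  34  -3 -13 -11 -12   3  24  22  21  34  44]
 [ -6   7  11   5  57  78  76  77  66  48  22  59  85  61  18  28  33  46]
 [ -4  10  22   4  16  61  79  77  77  81  80  84  64   5  21  33  41  53]
 [ -5  21  37  26   2   2  37  77  84  84  65  20  -3  17  30  43  53  53]
 [-11  16  38  34  31  13 -10  -3   1  -1   0  -9  20  28  42  53  49  48]
 [ -5  21  39  35  36  34  30  23  13  14  40  56  56  54  52  51  46  53]]
t8
[[ -6  -8 -13  -2   2  -1   0   0   1  -5  -9 -10  -7  -7 -12  -3  -3   0]
 [ -5 -12   0  16  10  -8  -2  -7   2   5   0   0  -1  -3   0   0  -7  -3]
 [ -8 -16  -7  67  80  33  -8  -1   5   2   6   0   0   2  10   1  -3  -1]
 [ -7  -7  15  69  90  73  30   0   0   2  
[... 3123 characters left out ...]
1 [0, -1, 0, -2, 1, 16, 49, 61, 56, 90, 116, 107, 59, 18, 12, 37, 34, 10, 0, -1, -2, -1]
182 [-1, -1, -1, -1, 4, 15, 50, 68, 67, 94, 123, 120, 86, 42, 35, 53, 39, 12, 0, -1, 2, 0]
183 [-1, -1, -1, 0, 0, 13, 45, 69, 82, 108, 130, 127, 102, 70, 52, 47, 29, 9, 0, 1, 0, -1]
184 [0, -1, 0, 0, -2, 5, 27, 46, 63, 90, 120, 120, 87, 50, 34, 26, 13, 1, 0, -1, 0, 0]
185 [-1, -1, -1, -1, -2, -1, 3, 20, 29, 47, 78, 84, 52, 28, 15, 8, 1, -1, -1, -1, 2, -2]
186 [0, -1, -1, -1, -1, -1, -2, 0, 3, 15, 33, 37, 21, 10, 0, 0, 0, 0, -1, 1, -2, 1]
187 [-1, 0, -1, -1, -1, -1, -1, -2, -2, 1, 6, 7, 2, -1, -2, -1, 0, 0, -1, 0, 0, 0]
188 [-1, -1, -1, 0, -2, -1, -1, 0, -1, -1, -2, -3, 1, -1, 0, 0, -1, -1, -1, -1, 2, -1]
```

Call:
carry_out:
  moves: [0,0,0,0.5,0,0,0,0,1,0,0,0,0,2,0.1,0,0,3,0,0.14,0,0,5,0,0.14,0,0,5,0,0.14,0,0,5,0,0.14,0,0,2,0,0.14,0,0,0,0,0.14,0,0,0,0,0.05]

```text
clock: 42.05
position: [0.6077, 0.1384, 0.1498]
ee_rot: [-0.0, 0.405, 0.914, -0.001]
contact_force: [0.7, 0.1, -0.9]
width: 0.0268
```

```bash
python3 st.py; python3 - <<'E'
from h import *
s=manip.get_state(); t=snap("top","ta"); si=snap("side","sa")
p=s["position"]; print("tip pred",proj("side",[p-[0,0,.0793],p-[0,0,.0193]]).round(1))
for f in("t4","t7","ta"):
    G=cv2.imread(f"pics/{f}.png",0).astype(float)
    ys,xs=np.mgrid[160:190,262:295]; W=onz("top",np.c_[xs.ravel(),ys.ravel()],.039)[:,:2]*1e3
    for ctr in ([608.5,-62],[609.5,-62]):
        w=np.clip(42-G[160:190,262:295].ravel(),0,None)*(np.hypot(*(W-ctr).T)<9)
        c=(w[:,None]*W).sum(0)/w.sum(); D=W-c; C=(w[:,None]*D).T@D/w.sum(); e,v=np.linalg.eigh(C); a=v[:,1]*np.sign(v[0,1])
        print(f,"slot c",c.round(1),"ang",round(np.degrees(np.arctan2(a[1],a[0]))+4.9,1),np.sqrt(e).round(1))
    im=cv2.imread(f"pics/{f}.png").astype(int)[160:190,262:295]; d=(im[:,:,2]-im[:,:,0]).ravel()
    W2=onz("top",np.c_[xs.ravel(),ys.ravel()],.027)[:,:2]*1e3; w=np.clip(d-58,0,None)*(np.hypot(*(W2-[607,-61]).T)<24); print("   brass",((w[:,None]*W2).sum(0)/w.sum()).round(2),w.sum())
    print(G[168:175,270:279].astype(int).tolist())
b=si[150:330,:]; g=cv2.cvtColor(si,cv2.COLOR_BGR2HSV); m=cv2.inRange(g,(0,150,60),(6,255,255))|cv2.inRange(g,(174,150,60),(180,255,255)); u=proj("side",[p])[0]; m[:, :int(u[0])-20]=0; m[:,int(u[0])+20:]=0; y,x=np.nonzero(m); k=(y>u[1]-30)&(y<u[1]+30); print("red bottom row",y[k].max(),x[k][y[k]==y[k].max()])
E
```

```text
[0.6077 0.1384 0.1498] -42.9 [ 0.7  0.1 -0.9] [ 0.014  0.023 -0.03 ] 0.026793465280705295
tip pred [[219.7 217.7]
 [218.9 200.3]]
t4 slot c [608.6 -61.5] ang -39.3 [1.  3.4]
t4 slot c [608.6 -61.5] ang -39.3 [1.  3.4]
   brass [596.03 -53.72] 476
[[70, 60, 45, 51, 55, 55, 55, 51, 68], [81, 56, 54, 55, 44, 40, 40, 52, 65], [54, 53, 53, 51, 37, 31, 43, 55, 56], [54, 51, 51, 27, 26, 44, 55, 51, 59], [54, 49, 45, 24, 42, 59, 58, 52, 41], [66, 55, 46, 51, 57, 57, 51, 51, 40], [81, 39, 55, 52, 55, 49, 49, 53, 46]]
t7 slot c [609.6 -61.9] ang -39.6 [1.  4.4]
t7 slot c [609.6 -61.9] ang -39.6 [1.  4.4]
   brass [595.92 -53.81] 484
[[74, 71, 46, 44, 57, 49, 49, 57, 71], [78, 52, 53, 55, 48, 33, 42, 57, 70], [56, 52, 54, 50, 33, 27, 47, 56, 52], [55, 54, 46, 40, 37, 45, 53, 55, 64], [53, 43, 33, 33, 48, 57, 56, 57, 44], [61, 51, 50, 48, 52, 58, 50, 50, 41], [84, 41, 54, 49, 53, 55, 55, 42, 28]]
ta slot c [608.2 -61.8] ang -42.6 [3.5 4.8]
ta slot c [609.  -61.4] ang -39.4 [3.5 4.7]
   brass [592.07 -55.78] 326
[[44, 40, 35, 40, 38, 38, 35, 43, 76], [50, 42, 41, 38, 37, 34, 36, 33, 65], [33, 36, 43, 36, 29, 26, 34, 26, 48], [35, 35, 37, 35, 31, 31, 44, 39, 50], [44, 39, 24, 31, 44, 38, 39, 36, 35], [40, 41, 34, 27, 41, 34, 36, 34, 23], [56, 26, 37, 40, 35, 42, 39, 40, 32]]
red bottom row 201 [216 217 218 219]
```

Call:
carry_out:
  moves: [0,0,-2,0,0,0,0,-4,0,0,0,0,-5,0,0,0,0,-5,0,0,0,0.1,-3,0,-0.05,0,0,-1,-1,-0.05,0,0,0,-1.2,0,0,0,0,0,0,0,0,0,0,0,0,0,0,0,0]

```text
clock: 43.15
position: [0.6097, -0.0608, 0.1275]
ee_rot: [0.0, 0.452, 0.892, 0.0]
contact_force: [0.2, 0.5, -0.5]
width: 0.0268
```

```bash
python3 st.py
```

```text
[ 0.6097 -0.0608  0.1275] -48.9 [ 0.2  0.5 -0.5] [ 0.029 -0.017 -0.029] 0.026783781368396098
```

Call:
carry_out:
  moves: [0,-0.08,-0.1,-0.2,0,0,0,0,-0.3,0,0,0,0,-0.3,0,0,0,0,-0.2,0,0,0,0,-0.2,0,0,0,0,-0.2,0,0,0,0,-0.2,0,0,0,0,-0.2,0,0,0,0,-0.2,0,0,0,0,0,0]

```text
clock: 44.15
position: [0.6095, -0.0628, 0.1128]
ee_rot: [0.002, 0.453, 0.892, 0.001]
contact_force: [-5.8, 1.7, 26.4]
width: 0.0266
```

```bash
python3 st.py
```

```text
[ 0.6095 -0.0628  0.1128] -48.9 [-5.8  1.7 26.4] [ 0.572  1.476 -0.027] 0.0265993479470334
```

Call:
carry_out:
  moves: [0,0,0,0,-0.06,0,0,0,0,-0.06,0,0,0,0,-0.06,0,0,0,0,-0.06,0,0,0,0,-0.06,0,0,0,0,-0.06,0,0,0,0,-0.06,0,0,0,0,-0.06,0,0,0,0,-0.06,0,0,0,0,0,0]

```text
schema error: expected a multiple of 5 numbers
```

```bash
python3 st.py
```

```text
[ 0.6095 -0.0628  0.1128] -48.9 [-5.8  1.7 26.4] [ 0.572  1.476 -0.027] 0.0265993479470334
```

Call:
carry_out:
  moves: [0,0,0,0,-0.06,0,0,0,0,-0.06,0,0,0,0,-0.06,0,0,0,0,-0.06,0,0,0,0,-0.06,0,0,0,0,-0.06,0,0,0,0,-0.06,0,0,0,0,-0.06,0,0,0,0,0,0,0,0,0,0]

```text
clock: 45.15
position: [0.6103, -0.0629, 0.1128]
ee_rot: [0.003, 0.651, 0.759, 0.001]
contact_force: [-3.8, 3.7, 24.6]
width: 0.0268
```

```bash
python3 st.py
```

```text
[ 0.6103 -0.0629  0.1128] -76.4 [-3.8  3.7 24.6] [0.488 1.115 0.329] 0.026822556311381248
```

Call:
carry_out:
  moves: [0,0,0,0,-0.08,0,0,0,0,-0.08,0,0,0,0,-0.08,0,0,0,0,-0.06,0,0,0,0,0,0,0,0,0,0,0,0,0,0,0,0,0,0,0,0,0,0,0,0,0,0,0,0,0,0]

```text
clock: 46.15
position: [0.611, -0.0636, 0.1128]
ee_rot: [0.003, 0.757, 0.653, 0.002]
contact_force: [-3.6, -0.1, 23.7]
width: 0.0266
```

```bash
python3 st.py; python3 - <<'E'
from h import *
snap("side","sb"); snap("top","tb")
for f in("t8","tb"):
    im=cv2.imread(f"pics/{f}.png").astype(int)[164:184,262:284]; print(f); print((im[:,:,2]-im[:,:,0])[6:16,2:12])
im=cv2.imread("pics/sb.png").astype(int)[192:210,243:262]; print((im[:,:,2]-im[:,:,0])[8:14])
E
```

```text
[ 0.611  -0.0636  0.1128] -93.6 [-3.6 -0.1 23.7] [0.241 0.857 0.335] 0.02662691648456381
t8
[[ -6  -8 -13  -2   2  -1   0   0   1  -5]
 [ -5 -12   0  16  10  -8  -2  -7   2   5]
 [ -8 -16  -7  67  80  33  -8  -1   5   2]
 [ -7  -7  15  69  90  73  30   0   0   2]
 [ -7 -11  14  66  84  83  61 -11  -3   0]
 [ -8  -3   3  61  87  79  71  38   2   1]
 [ -7  -2  12  23  67  87  84  91  71  -7]
 [-11   2  23  -1  21  65  77  47   8  -4]
 [-11   9  41  29   3   7  30  26   0 -11]
 [-15   8  43  37  41  30 -11  -3  -2   3]]
tb
[[ -5 -17 -10  36  61  40  -1  -1   4  -2]
 [ -8 -12  -7  59  82  56 -11   4  -2   7]
 [ -9 -13   3  69  83  52  -1  -5   0   0]
 [ -7 -14   8  67  86  66  14 -11   3  -1]
 [ -7 -13  22  65  86  85  61  -9  -5  -2]
 [-12  -8  -4  63  86  88  70   4  -2   1]
 [ -9   0  13  23  67  71  19   2   6  -6]
 [ -9   0  23   4  22  36  12   0   2   1]
 [-13  13  45  30   6   0  -3  -6   0  -1]
 [-13   6  42  37  34  18 -11  -5  -4  -4]]
[[ 84  84  81  80  45   6  -7  -7  -8  -5  -5   8  13   4  -1   0  -1  -2
    0]
 [ 80  82  85  77  46  12  -4  -6  -6  -5  10  41  51  23   8  11   7   2
    1]
 [ 53  64  67  56  42  30  20  12  15  25  50  83  92  50  35  40  29  16
   12]
 [  5  18  26  22  29  38  39  39  53  68  91 108 102  63  62  73  58  38
   25]
 [-19 -12  -8  -8   4  17  24  38  66  81  89  92  79  51  68  83  75  63
   55]
 [-19 -20 -19 -18 -13 -10  -4  16  36  44  43  40  27  27  63  89  83  79
   78]]
```

Call:
carry_out:
  moves: [0,0,0,0.4,0.14,0,0,0,0,0.14,0,0,0,0,0.14,0,0,0,0,0.14,0,0,0,0,0.14,0,0,0,0,0.14,0,0,0,0,0.14,0,0,0,0,0.14,0,0,0,0,0.14,0,0,0,0,0]

```text
clock: 47.25
position: [0.6098, -0.0624, 0.1134]
ee_rot: [0.002, 0.227, 0.974, 0.001]
contact_force: [-0.7, 2.0, 8.1]
width: 0.0267
```

```bash
python3 st.py
```

```text
[ 0.6098 -0.0624  0.1134] -21.3 [-0.7  2.   8.1] [ 0.529  0.204 -0.033] 0.026699673489121993
```

Call:
carry_out:
  moves: [0,0,0,0,-0.14,0,0,0,0,-0.14,0,0,0,0,-0.14,0,0,0,0,-0.14,0,0,0,0,-0.14,0,0,0,0,-0.14,0,0,0,0,-0.1,0,0,0,0,0,0,0,0,0,0,0,0,0,0,0]

```text
clock: 48.25
position: [0.6099, -0.0626, 0.1133]
ee_rot: [0.001, 0.644, 0.765, 0.001]
contact_force: [-1.4, 1.5, 9.1]
width: 0.027
```

```bash
python3 st.py; python3 - <<'E'
from h import *
snap("side","sc1"); snap("top","tc1")
im=cv2.imread("pics/tc1.png").astype(int)[164:184,262:284]; print((im[:,:,2]-im[:,:,0])[6:16,2:12])
im=cv2.imread("pics/sc1.png").astype(int)[192:210,243:262]; print((im[:,:,2]-im[:,:,0])[8:14])
E
```

```text
[ 0.6099 -0.0626  0.1133] -75.3 [-1.4  1.5  9.1] [0.447 0.204 0.298] 0.026966608272506545
[[-12 -13 -15  41  49  23  -6   0   4   1]
 [ -5 -13  -3  58  81  51  -7  -4   2   0]
 [ -5 -16   1  68  84  56  -2   4  17   5]
 [ -9  -9  10  66  87  62  15  -4  11   7]
 [-10 -12  15  66  86  85  55 -18 -10  -8]
 [-11 -10  -2  55  85  83  71  40  -3 -15]
 [-10   0  14  24  64  86  80  83  72  50]
 [ -5   2  23   5  20  67  82  85  83  91]
 [-12   9  41  28  -2   0  47  77  95  77]
 [-14   7  44  38  28  11  -9  -6  -1  -3]]
[[ 83  82  80  81  46   7  -7  -6  -8 -11  -6   6  12   4  -1  -2  -1  -1
   -1]
 [ 81  81  87  79  46  11  -3  -7  -7  -4   8  42  50  25   7   8   4   3
    0]
 [ 51  63  67  55  41  30  21  15  14  25  48  83  90  50  35  40  29  17
   11]
 [  5  18  25  20  28  39  38  39  52  70  92 107 100  64  61  73  59  39
   27]
 [-17 -13 -10  -7   6  17  22  39  65  81  92  93  78  52  67  86  76  64
   55]
 [-18 -19 -18 -18 -14  -9  -4  12  36  43  42  39  26  28  64  89  83  81
   77]]
```

```bash
python3 - <<'E'
from h import *
a=cv2.resize(cv2.imread("pics/tc1.png")[140:195,240:300],None,fx=7,fy=7,interpolation=2)
b=cv2.resize(cv2.imread("pics/sc1.png")[155:210,228:280],None,fx=7,fy=7,interpolation=2)
cv2.imwrite("pics/v12.png",np.hstack([a,b])[:,:800]); p=np.array([.6099,-.0626,.1133]); yaw=np.radians(-75.3-4.9)
for d in(0,15,30):
    y=yaw+np.radians(d); C=[[p[0]+.014*(i*np.cos(y)-j*np.sin(y)),p[1]+.014*(i*np.sin(y)+j*np.cos(y)),p[2]-.0193] for i,j in((1,1),(-1,1),(-1,-1),(1,-1))]
    print(d,((proj("side",C)-[228,155])*7+[420,0]).round().tolist())
E
```

```text
0 [[561.0, 188.0], [543.0, 212.0], [598.0, 221.0], [615.0, 196.0]]
15 [[553.0, 191.0], [549.0, 216.0], [607.0, 218.0], [609.0, 192.0]]
30 [[546.0, 194.0], [557.0, 219.0], [613.0, 214.0], [601.0, 189.0]]
```

View pics/v12.png

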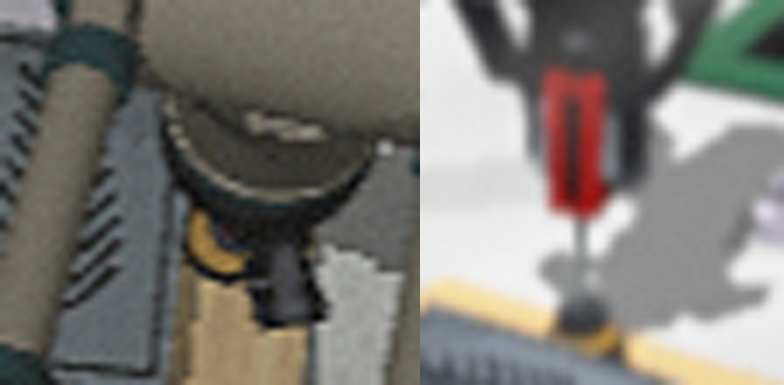

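Call:
carry_out:
  moves: [0,0,0,0,-0.1,0,0,0,0,-0.1,0,0,0,0,0,0,0,0,0,0,0,0,0,0,0,0,0,0,0,0,0,0,0,0,0.12,0,0,0,0,0.12,0,0,0,0,0.12,0,0,0,0.3,0.12,0,0,0,0,0]

```text
schema error: expected 10 rows
```

```bash
python3 st.py
```

```text
[ 0.6098 -0.0626  0.1133] -75.3 [-1.1  2.   8.5] [0.491 0.178 0.371] 0.026940969390598073
```

Call:
carry_out:
  moves: [0,0,0,0,-0.12,0,0,0,0,-0.12,0,0,0,0,0,0,0,0,0,0,0,0,0,0,0,0,0,0,0,0,0,0,0,0,0,0,0,0,0,0,0,0,0,0,0,0,0,0,0,0]

```text
clock: 49.35
position: [0.6104, -0.0631, 0.1134]
ee_rot: [0.002, 0.731, 0.683, 0.001]
contact_force: [-0.4, 0.2, 7.2]
width: 0.0268
```

```bash
python3 st.py; python3 - <<'E'
from h import *
snap("side","sd1")
ref={}
for f in("s2","s3","t7s","sc1","sd1"):
    im=cv2.imread(f"pics/{f}.png").astype(float)[196:208,246:258]; d=im[:,:,2]-im[:,:,0]; ref[f]=d
    r=d[3:6]; print(f,"right brass edge",[round(float(np.interp(-50,-row[9:13] if 0 else -row[9:13],np.arange(255,259))),2) for row in r])
E
```

```text
[ 0.6104 -0.0631  0.1134] -89.0 [-0.4  0.2  7.2] [ 0.273 -0.057  0.32 ] 0.026838241950938892Traceback (most recent call last):
  File "<stdin>", line 6, in <module>
    return interp_func(x, xp, fp, left, right)
ValueError: fp and xp are not of the same length.
```

Call:
carry_out:
  moves: [0,0,0,0,0.13,0,0,0,0,0.13,0,0,0,0,0.13,0,0,0,0.2,0.13,0,0,0,0.2,0,0,0,0,0.5,0,0,0,0,0.5,0,0,0,0,1,0,0,0,0,2,0,0,0,0,2,0]

```text
clock: 50.4
position: [0.6082, -0.0633, 0.1762]
ee_rot: [-0.0, 0.531, 0.847, -0.001]
contact_force: [0.3, 0.1, -1.1]
width: 0.0265
```

```bash
python3 st.py
```

```text
[ 0.6082 -0.0633  0.1762] -59.3 [ 0.3  0.1 -1.1] [-0.002  0.031 -0.051] 0.02652406844868483
```

Call:
carry_out:
  moves: [0,-0.6,2.9,0,0.1,0,-1,5,0,0.12,0,-1,5,0,0.12,0,-1,5,0,0.12,0,-1,5,0,0.12,0,-1,5,0,0.12,0,-1,5,0,0.12,0,-1,5,0,0.12,0,0,0,0,0.09,0,0,0,0,0]

```text
clock: 51.4
position: [0.5336, 0.3105, 0.1758]
ee_rot: [0.0, 0.044, 0.999, -0.0]
contact_force: [0.9, -0.3, -1.4]
width: 0.0265
```

```bash
python3 - <<'E'
from h import *
t=snap("top","te"); si=snap("side","se"); G=cv2.cvtColor(t,cv2.COLOR_BGR2GRAY).astype(float)
ys,xs=np.mgrid[160:190,262:295]; W=onz("top",np.c_[xs.ravel(),ys.ravel()],.039)[:,:2]*1e3
for ctr in ([608.3,-62],[609.5,-62]):
    w=np.clip(42-G[160:190,262:295].ravel(),0,None)*(np.hypot(*(W-ctr).T)<9)
    c=(w[:,None]*W).sum(0)/w.sum(); D=W-c; C=(w[:,None]*D).T@D/w.sum(); e,v=np.linalg.eigh(C); a=v[:,1]*np.sign(v[0,1])
    print("slot c",c.round(1),"ang",round(np.degrees(np.arctan2(a[1],a[0]))+4.9,1),np.sqrt(e).round(1))
print(G[166:182,266:282].astype(int))
p=manip.get_state()["position"]; print(proj("side",[p-[0,0,.0793]]))
g=cv2.cvtColor(si,cv2.COLOR_BGR2GRAY); u=proj("side",[p-[0,0,.0793]])[0].astype(int); print(u); print(g[u[1]-8:u[1]+4,u[0]-7:u[0]+8])
E
python3 st.py
```

```text
slot c [609.2 -61.8] ang -45.8 [1.1 3.8]
slot c [609.2 -61.8] ang -45.8 [1.1 3.8]
[[ 93  76  74  66 110 118  90 115 129 131 136 129 142 142 141 141]
 [ 82  62  77  58  35  28  39  44  47  52  57  60 111 150 149 148]
 [ 89  60  32  40  72  71  49  50  51  52  49  54  71  84  81 121]
 [ 91  30  72 106  79  55  60  53  55  40  47  51  70  85  89  83]
 [ 82  52  95  93  55  50  55  54  31  30  40  54  53  81  88  85]
 [ 53  69 105  82  44  58  43  38  28  47  59  49  64  83  91  84]
 [ 79  91 118  84  50  54  34  37  51  52  57  48  47  74  93  92]
 [ 63  91 116  98  64  51  44  50  57  62  49  54  34  66  90  88]
 [ 49  91 122 115  87  38  56  54  54  57  53  57  48  66  96  81]
 [ 43  80 115 111 103  66  44  45  50  45  46  46  43  73  88 120]
 [ 53  42  96 117 112 114 103  80  58  68  97  89  46  80  87 119]
 [ 53  31  46  95 117 112 120 120 120 121  98  46  63  81 117 151]
 [ 96  73  20  26  69 107 125 120  98  51  20  62  77 121 150 144]
 [ 94  89  82  47  10  21  19  23  11  18  54  75 117 150 146 139]
 [ 93  88 123 158 139  87  41  75 128 143 146 146 142 146 143 136]
 [ 86  79 121
[... 240 characters left out ...]
37 206 152 140 192 235 241 238 238 237 238]
 [239 238 240 239 237 204 149 139 187 235 242 239 238 238 237]
 [239 239 239 239 236 195 141 132 178 230 241 239 238 239 238]
 [239 239 239 241 233 188 136 124 161 217 238 239 239 239 239]
 [240 240 240 241 235 189 135 118 145 199 234 240 238 239 239]
 [240 239 240 240 234 199 147 123 139 193 232 238 239 238 239]
 [240 240 239 239 237 221 181 151 149 196 234 240 239 239 238]
 [239 239 240 239 240 234 226 202 189 211 234 240 239 239 238]
 [241 240 235 230 232 237 238 231 227 230 237 239 239 239 239]
 [240 237 219 197 204 221 232 233 234 237 238 239 239 239 239]]
[0.5342 0.3087 0.1756] -0.4 [-0.5  0.1 -0.7] [-0.029  0.007 -0.017] 0.026927684519307396
```

Call:
carry_out:
  moves: [0,-0.2,0.7,0,0,0,0,0,0,0,0,0,0,0,0,0,0,0,0,0,0,0,0,-1.5,0,0,0,0,-1.5,0,0,0,0,-1.5,0,0,0,0,0,0,0,0,0,0,0,0,0,0,0,0]

```text
clock: 52.5
position: [0.5329, 0.3166, 0.1311]
ee_rot: [0.001, 0.045, 0.999, 0.0]
contact_force: [0.2, 0.4, -2.3]
width: 0.0267
```

```bash
python3 st.py
```

```text
[0.5329 0.3166 0.1311] -0.3 [ 0.2  0.4 -2.3] [-0.042  0.011  0.023] 0.026729641453124613
```

Call:
carry_out:
  moves: [0,-0.1,-0.05,-1,0,0,0,0,-1,0,0,0,0,-1,0,0,0,0,-1,0,0,0,0,-0.3,0,0,0,0,-0.1,0,0,0,0,-0.1,0,0,0,0,-0.1,0,0,0,0,-0.1,0,0,0,0,0,0]

```text
clock: 53.5
position: [0.5307, 0.3158, 0.0856]
ee_rot: [0.0, 0.045, 0.999, 0.0]
contact_force: [-4.9, -2.3, 12.4]
width: 0.0272
```

```bash
python3 st.py
```

```text
[0.5307 0.3158 0.0856] -0.2 [-4.9 -2.3 12.4] [-0.473  0.839  0.002] 0.027229867439011582
```

Call:
carry_out:
  moves: [0,0.05,0,0.2,0,100,0,0,0,0,100,0,0,0,0,100,0,0,0,0,100,0,0,0,0,100,0,0,0,0,100,0,0,1.5,0,100,0,0,3,0,100,0,0,3,0,100,0,0,3,0]

```text
clock: 54.5
position: [0.5315, 0.3159, 0.191]
ee_rot: [-0.0, 0.045, 0.999, -0.0]
contact_force: [0.5, 0.5, 0.5]
width: 0.0855
```

Call:
carry_out:
  moves: [100,-1,-2,2,0,100,-1,-4,2,0,100,-2,-4,0,0,100,-2,-4,0,0,100,-2,-4,0,0,100,-2,-4,0,0,100,-2,-2,0,0,100,0,0,0,0,100,0,0,0,0,100,0,0,0,0]

```text
clock: 55.5
position: [0.4125, 0.0764, 0.2304]
ee_rot: [0.001, 0.045, 0.999, 0.0]
contact_force: [0.4, 0.8, -0.3]
width: 0.0856
```

```bash
python3 st.py; python3 - <<'E'
from h import *
t=snap("top","tf"); s=snap("side","sf")
def red(im,x0,x1,y0,y1):
    h=cv2.cvtColor(im,cv2.COLOR_BGR2HSV); m=cv2.inRange(h,(0,150,60),(6,255,255))|cv2.inRange(h,(174,150,60),(180,255,255)); y,x=np.nonzero(m[y0:y1,x0:x1]); return len(x),(x+x0).mean().round(1),(y+y0).mean().round(1),(x+x0).min(),(x+x0).max(),(y+y0).min(),(y+y0).max()
for f in("side0","sf"): print(f,red(cv2.imread(f"pics/{f}.png"),190,225,220,280))
for f in("top0","tf"): print(f,red(cv2.imread(f"pics/{f}.png"),120,155,180,205))
a,b=cv2.imread("pics/t7.png",0).astype(float),t[:,:,0]*0+cv2.cvtColor(t,cv2.COLOR_BGR2GRAY).astype(float)
print(cv2.cvtColor(t,cv2.COLOR_BGR2GRAY)[168:176,270:280])
E
```

```text
[0.4125 0.0764 0.2304] -0.2 [ 0.4  0.8 -0.3] [-0.027  0.005  0.008] 0.08555003613594139
side0 (313, np.float64(205.0), np.float64(250.1), np.int64(198), np.int64(213), np.int64(237), np.int64(264))
sf (306, np.float64(205.6), np.float64(249.5), np.int64(199), np.int64(214), np.int64(236), np.int64(263))
top0 (29, np.float64(136.0), np.float64(192.8), np.int64(129), np.int64(145), np.int64(187), np.int64(199))
tf (22, np.float64(136.2), np.float64(192.1), np.int64(130), np.int64(140), np.int64(187), np.int64(197))
[[67 69 49 51 50 46 46 50 69 81]
 [76 58 56 57 48 39 38 49 66 82]
 [57 51 51 49 37 24 45 50 61 78]
 [45 50 48 39 27 46 51 47 56 83]
 [51 43 35 37 46 57 51 51 47 73]
 [58 53 44 45 60 55 57 48 33 69]
 [87 38 53 53 54 52 52 52 37 64]
 [94 66 42 42 50 41 44 44 45 71]]
```

```bash
python3 -c "
from rig import manip
print(manip.sign_off())"
```

```text
the job is handed in; nothing more can be done
None
```

I handed the job in at about 56 s, but I'm not sure the clamp meets the "firm" condition: my checks disagree.

- **Block:** I pushed it against the end stop until it stopped and the push force rose to about 7 N. The cam then moved it about 2 mm to the fence. In the later pictures it sits at about x = +20, y = +7 mm of the board, with no visible gap to the fence and no visible twist.
- **Clamp:** The blade dropped into the slot, and I turned the cam clockwise from about 30° anticlockwise. I re-inserted the driver three times and turned again. The tool felt 0.3 to 0.4 N m each time, above the 0.2 N m you gave for firm.
- **Disagreement:** Every picture taken after lifting the blade shows the slot at only about 40 to 46° clockwise, not 55°. Pictures taken under load showed no clear further movement of the cam, although the gripper and driver had turned well past that. I could not explain this, so the block may only be at the start of gripping.
- **One release:** During the last re-insertion I turned the tool anticlockwise far enough that the cam may have backed off about 10°, then turned it clockwise again. It ended in the same place.
- **Screwdriver:** It is back upright in its own hole. Its position in both camera views matches the start to within about 1 pixel. The gripper is open, about 0.23 m above the table and touching nothing.
- **Other things:** I did not knowingly touch anything else, but I did not check the bystanders individually at the end.

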